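Glaze test tile from the leaning drying stand to the sample rack

TASK

Draw the blue glaze test tile out of the light drying stand, straight along its leaning slot, so that the stand is not tipped, lifted or dragged and the green tile stays in it. Then find the slot in the rack's sliding carriage, slide the blue tile into it upright, end first, and push it fully home against the spring. Leave the ochre tile, tape roll, stamp and slip trailer where they are.

Things in the scene. Friction and masses are not known exactly. Their poses are not given: they have to be found in the camera images.
- tile_blue: blue glazed test tile, a plate 55 (x) x 38 (y) x 7 mm (z), 24 to 42 g. Origin: centre of one large face; the tile fills z 0 to 7 mm. At the start its x points up along the slot, 0.45 rad off vertical, top leaning to the stand's -x, and its z points to that side. It stands in the near or far slot, its top 27 mm free. Grip it across the 38 mm width.
- tile_green: green glazed test tile of the same size and axes, standing in the stand's other slot; it stays there
- tile_ochre: ochre glazed test tile of the same size and axes, standing upright in the rack's fixed block, at its x = +44 mm; it stays there
- stand: light loose plywood drying stand, 64 to 104 g, easily tipped. Origin: centre of underside, z up; foot 84 (x) x 54 (y) mm. Two slots at x = -18 and +18 mm, axes leaning 0.45 rad from z toward -x; each 28 mm deep along its axis, 41 mm wide (y), 9 mm thick: 1.5 mm play per side in width, 1 mm in thickness. Slot floor 22 mm over the table; pockets 47 mm wide outside, top edge 51 mm high.
- rack: sample rack fixed to the table. Origin: underside, z up. Dark base 124 (x) x 82 (y) mm, 6 mm thick. On it at x = +44 mm a fixed pale block, 32 mm in x, holds the ochre tile; on two rails sits a browner carriage block, 48 (x) x 66 (y) mm, one empty slot in its middle. It is clamped anywhere within 12 mm in x of x = -20 mm; just where is not reported. Both tops are flat, 40 mm over the table.
- slot (a point): nominal floor centre of the empty slot (carriage at x = -20 mm), 13 mm over the table, axes as the rack's; the true one is up to 12 mm off along x. Slot 10 mm thick (x), 42 wide (y), 27 deep, 1 mm chamfer at the mouth; a tile home stands 28 mm out. A spring leaf in its +x wall, from 6 mm down, presses on the tile: pushing past takes about 3 to 7 N, a tile let go part way sticks. Either end down.
- tape: roll of tan paper tape lying flat, 64 mm across, 24 mm high, origin at the centre of its underside; leave it alone
- stamp: small turned wooden stamp, 26 mm across, 60 mm high, origin at the centre of its underside; leave it alone
- trailer: red rubber slip trailer bulb with a white nozzle, 54 mm across, 100 mm high, origin at the centre of its underside; leave it alone
Mind the look-alikes: they are no part of the job. Leave any yellow look-alike of the stand alone. What is shaped like the tile_blue but purple is not meant.

How it is judged:
By the outcome, as a careful person would: the job done as asked, in the order asked, and still so for the second after the job is handed in, with the robot touching nothing.
It also fails if it takes over 54 s, if anything falls off the work surface, if the arm or the gripper's body presses on something with over 40 N, if the wrist force passes 120 N, or if a joint passes its speed limit or range.

ROBOT

A 7-joint arm with a two-finger parallel gripper is mounted at the origin on the work surface; the furniture and walls round the work are solid. World frame = base frame: x ahead of the robot, y to its left, z up, the work surface at z = 0. Lengths are in m, angles in degrees, forces in N, time in s.
With the tool pointing down it reaches from about 0.425 to 0.875 m from the base axis. Payload 4.7 kg.
Tool frame: the origin (TCP) lies between the finger pads; the fingertips stand 8 mm ahead of it and the grasp point (between the pads) lies 11 mm behind it; x points along the fingers, z is the direction in which the jaws open and shut, and the axes are right-handed (so a half turn about x gives the same grasp; the last joint's range is limited). The gripper opens to 87 mm and grips with 3 to 60 N. Pads are 19 mm wide; open, the fingers measure 117 mm over their backs; the gripper's body (75 mm by 190 mm) begins 51 mm behind the grasp point.
Start: joints at [66.297, 18.392, -4.016, 83.108, 1.295, 78.541, -3.26], TCP at [0.27, -0.591, 0.231] pointing down, gripper open.
Joint ranges: [-163.93, 163.93], [-17.29, 119.83], [-79.2, 71.16], [3.27, 140.29], [-89.18, 269.18], [5.43, 117.66], [-154.24, 154.24]. Speed limits (degrees/s): [147.25, 147.25, 180, 180, 180, 180, 180].

INTERFACE

Orientations are given as [roll, pitch, yaw] about the fixed x, y, z axes, in that order (R = Rz(yaw) Ry(pitch) Rx(roll)).
In Python, from cell import telemetry, vision, sign_off gives the robot as it stands. The module is installed in compiled form; this text tells all that it offers.
- The arm moves only by the tool drive_tool, never from a script. Its arguments are lists of equal length, an entry for each row: "offset": the shift along the tool's x, y, z in m, a list of three; "angular": the turn, a rotation vector about the tool's x, y, z in rad, a list of three. A call has 1 to 10 rows; each row is the pose to reach, as a shift and turn from the pose measured when the call began, along the tool's axes at that moment; what a row does not reach only later rows make up. A row lasts 1/8 s, in which the tool goes at most 62.5 mm and 10.7 degrees, less where a joint would pass 70% of its speed; a pose out of reach is approached as far as the arm can. A call with a gripper value outside its range is refused whole. "fingers" is the closure, from -1 (fully open) to 1 (shut), set as the call begins (left out, the last holds). The fingers move at their own pace and stop on an object; "squeeze" is the grip in N (left out, the last holds). Time passes only in rows, so rows that repeat a pose let the fingers close. It gives the time, the measured TCP pose, the force and the opening at its end, in the units of the state.
- telemetry.get_obs(): the state, without advancing time (a new reading comes with each control period).
- vision.read_camera(name): name is "side" or "top" or "wrist"; returns a dict with "pixels" (400x640x3 uint8, red, green, blue), "intrinsics" (3x3 intrinsics, pixels), "world_from_camera" (4x4, takes a point from camera to world coordinates); the wrist camera has in their place "T_tool_cam" (4x4, takes a point from camera to tool coordinates, whose origin is the TCP and whose axes are the tool frame's). Camera axes: x right, y up, looking along -z (the intrinsics and any distortion apply to the point x, -y, -z); pixel columns grow to the right and rows downward; lengths in m; the calibration is good to about 2 mm. A picture is of the moment at which its call begins: read the wrist's pose just before it. There is no depth.
- sign_off(): hands the job in, once; it reports no verdict.
The state is a dict: "time_s": time; "qpos": joint angles; "joint_velocities": joint speeds; "effort": joint torques, N m; "tool_pos": TCP position; "tool_rot": TCP orientation; "force": force on the tool from outside, world axes, zero at the start; "wrist_torque": the same for the moment, N m; "grip_width": finger opening in m.
Only numpy, scipy, OpenCV 4.12 (cv2) and the standard library are available. Lean on these libraries where they do the work, as an engineer would, in place of code of your own. Each camera call takes 0.05 s, during which the arm holds its last target.

## Working session

There is one attempt and no reset: what is moved stays moved. The work goes in short steps, Python scripts to look and compute and a tool call to move; the robot and the scene stay as the last step left them, time stands still between calls to the robot, and variables do not carry over. Pictures are saved under pics/ and viewed, and the job is handed in when it is done.

Besides the shell and the picture viewer there is one more tool, called after "Call:" as name(argument=value, ...), one argument or row to a line, values as JSON. drive_tool: Moves the arm, as the interface text tells. Its arguments: {"type":"object","properties":{"offset":{"type":"array"},"angular":{"type":"array"},"fingers":{"type":"number"},"squeeze":{"type":"number"}},"required":["offset","angular"]}

```bash
mkdir -p pics
cat > h.py <<'E'
import numpy as np, cv2
from scipy.spatial.transform import Rotation as R
from cell import telemetry, vision
def T_tool(o=None):
    o=o or telemetry.get_obs()
    T=np.eye(4);T[:3,3]=o['tool_pos'];T[:3,:3]=R.from_euler('xyz',o['tool_rot'],degrees=True).as_matrix();return T
def grab(n,f=None):
    T=T_tool()
    c=vision.read_camera(n)
    c['T']=c['world_from_camera'] if n!='wrist' else T@c['T_tool_cam']
    c['T']=np.array(c['T']);c['K']=np.array(c['intrinsics'])
    if f: cv2.imwrite(f'pics/{f}.png',c['pixels'][:,:,::-1])
    np.savez(f'pics/{f or n}.npz',p=c['pixels'],T=c['T'],K=c['K'])
    return c
def load(f):
    d=np.load(f'pics/{f}.npz');return dict(pixels=d['p'],T=d['T'],K=d['K'])
def ray(c,u,v):
    d=np.linalg.inv(c['K'])@[u,v,1.];d=np.array([d[0],-d[1],-d[2]])
    return c['T'][:3,3],c['T'][:3,:3]@d
def plane(c,u,v,z):
    o,d=ray(c,u,v);return o+d*(z-o[2])/d[2]
def proj(c,P):
    p=np.linalg.inv(c['T'])@np.append(P,1);q=c['K']@[p[0],-p[1],-p[2]];return q[:2]/q[2]
def tri(rays):
    A=np.zeros((3,3));b=np.zeros(3)
    for o,d in rays:
        d=d/np.linalg.norm(d);M=np.eye(3)-np.outer(d,d);A+=M;b+=M@o
    return np.linalg.solve(A,b)
E
python3 - <<'E'
from h import *
o=telemetry.get_obs();print(o)
for n in('side','top','wrist'):
    c=grab(n,n+'0');print(n,[k for k in c]);print(c['K'].round(1),c['T'].round(3))
    for k in c:
        if k not in('pixels','K','T','intrinsics','world_from_camera','T_tool_cam'):print(k,c[k])
E
```

```text
{'time_s': 0.0, 'qpos': array([66.29651955, 18.43905578, -4.01598826, 83.17410096,  1.2967433 ,
       78.53936027, -3.25892786]), 'joint_velocities': array([ 0.01986661,  0.04999667,  0.05056757, -0.00407992, -0.01119546,
       -0.00709018,  0.0799312 ]), 'effort': array([-4.98085483e-04, -4.91291392e+01, -4.04096385e-01, -3.12528384e+01,
       -6.39036368e-02,  4.38928034e-02,  1.81639948e-04]), 'tool_pos': array([ 0.26940021, -0.59096821,  0.22946862]), 'tool_rot': array([-176.15731855,   89.89258049,  118.35774737]), 'force': array([ 0.21980228,  0.31652099, -0.6234087 ]), 'wrist_torque': array([0.01574225, 0.04178338, 0.00438387]), 'grip_width': 0.08718080858630803}
side ['pixels', 'intrinsics', 'world_from_camera', 'T', 'K']
[[511.7   0.  320.1]
 [  0.  511.7 198.7]
 [  0.    0.    1. ]] [[-0.956  0.155 -0.248  0.326]
 [-0.291 -0.429  0.855  0.809]
 [ 0.026  0.89   0.455  0.561]
 [ 0.     0.     0.     1.   ]]
top ['pixels', 'intrinsics', 'world_from_camera', 'T', 'K']
[[397.5   0.  319.3]
 [  0.  397.5 199.5]
 [  0.    0.    1. ]] [[-0.02   0.987 -0.159  0.432]
 [-1.    -0.018  0.013 -0.122]
 [ 0.01   0.159  0.987  0.967]
 [ 0.     0.     0.     1.   ]]
wrist ['pixels', 'intrinsics', 'T_tool_cam', 'T', 'K']
[[322.9   0.  320.1]
 [  0.  322.9 198.7]
 [  0.    0.    1. ]] [[ 0.415  0.875  0.249  0.338]
 [-0.91   0.4    0.111 -0.56 ]
 [-0.003 -0.272  0.962  0.385]
 [ 0.     0.     0.     1.   ]]
```

View pics/side0.png

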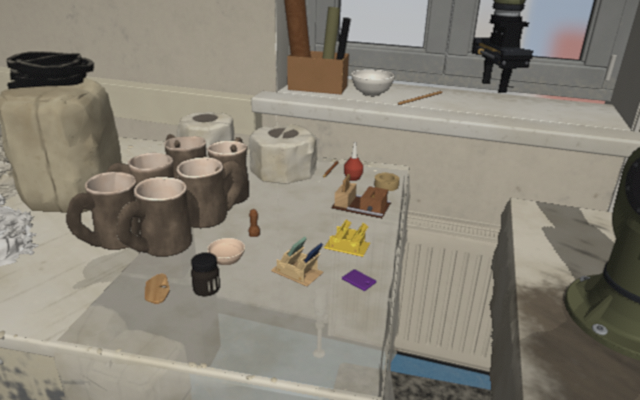

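View pics/top0.png

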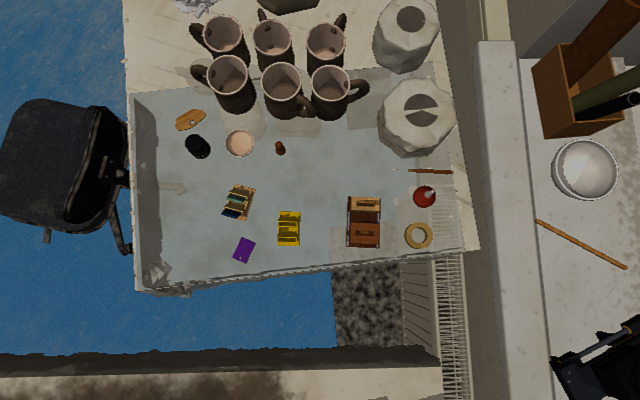

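View pics/wrist0.png

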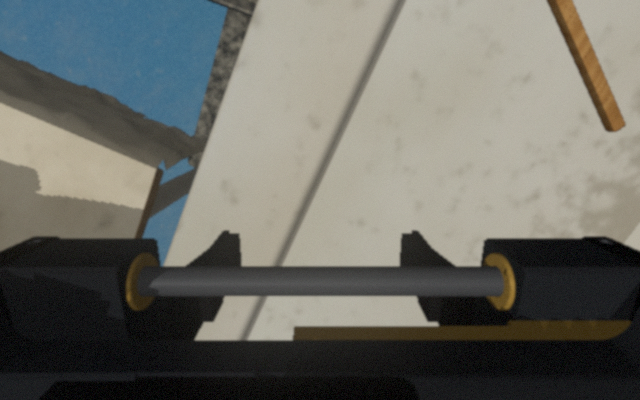

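Run:
```python
from h import *
t=load('top0')
for n,(u,v) in dict(stand=(238,203),rack=(364,222),tape=(418,235),trailer=(424,197),stamp=(280,148),yellow=(288,228),purple=(244,250)).items(): print(n,plane(t,u,v,0.03).round(3))
a=t['pixels'][170:270,210:450,::-1];a=t['pixels'][175:265,215:275,::-1]
b=t['pixels'][185:257,335:387,::-1]
cv2.imwrite('pics/z1.png',np.hstack([cv2.resize(a,(400,600),interpolation=cv2.INTER_CUBIC),cv2.resize(b,(400,554),interpolation=cv2.INTER_CUBIC)[:600] if 0 else cv2.copyMakeBorder(cv2.resize(b,(400,554),interpolation=cv2.INTER_CUBIC),0,46,0,0,0)]))
s=load('side0')
cv2.imwrite('pics/z2.png',np.hstack([cv2.resize(s['pixels'][230:290,265:330,::-1],(400,370),interpolation=cv2.INTER_CUBIC),cv2.resize(s['pixels'][165:225,325:390,::-1],(400,370),interpolation=cv2.INTER_CUBIC)]))
```

```text
stand [0.578 0.059 0.03 ]
rack [ 0.526 -0.24   0.03 ]
tape [ 0.493 -0.366  0.03 ]
trailer [ 0.584 -0.386  0.03 ]
stamp [ 0.711 -0.042  0.03 ]
yellow [ 0.516 -0.06   0.03 ]
purple [0.466 0.043 0.03 ]
```

View pics/z1.png

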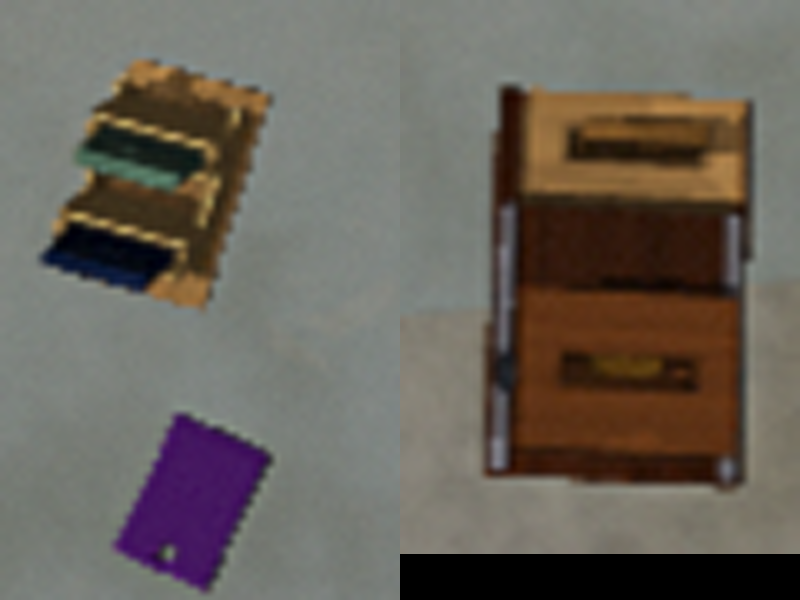

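View pics/z2.png

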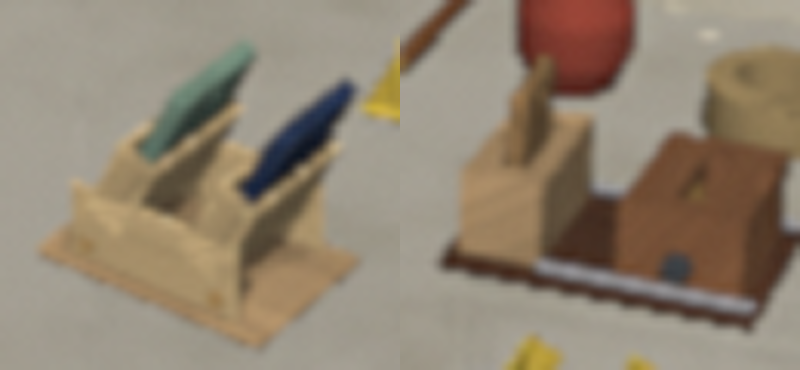

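Run:
```python
from h import *
t=load('top0')
P=[plane(t,215+x/6.667,175+y/6.667,0.004) for x,y in((135,60),(272,97),(205,308))]
print('stand foot',np.round(P,4)); d=P[1]-P[2];print(np.linalg.norm(d),np.degrees(np.arctan2(d[1],d[0])));d=P[0]-P[1];print(np.linalg.norm(d),np.degrees(np.arctan2(d[1],d[0])))
k=52/400
Q=[plane(t,335+(x-400)*k,185+y*k,0.04) for x,y in((522,90),(750,100),(515,450),(742,458),(555,370),(700,375))]
print('rack',np.round(Q,4));
for a,b in((0,2),(1,3),(0,1),(2,3)): d=Q[a]-Q[b];print(np.linalg.norm(d),np.degrees(np.arctan2(d[1],d[0])))
T=T_tool();print(T.round(3));print((np.linalg.inv(T)@load('wrist0')['T']).round(3))
```

```text
stand foot [[0.6291 0.0711 0.004 ]
 [0.6143 0.0205 0.004 ]
 [0.5366 0.0444 0.004 ]]
0.08129960565791139 -17.139320763376336
0.05272275383595625 73.6580621089666
rack [[ 0.5861 -0.2095  0.04  ]
 [ 0.5817 -0.2796  0.04  ]
 [ 0.476  -0.2037  0.04  ]
 [ 0.4722 -0.2722  0.04  ]
 [ 0.4999 -0.2166  0.04  ]
 [ 0.4975 -0.2606  0.04  ]]
0.1102524836163269 -2.9876757377049876
0.10968708155803188 -3.832127076986741
0.07023575944219969 86.38907539006198
0.0686152983621773 86.85644370778073
[[-0.001  0.91   0.415  0.269]
 [ 0.001  0.415 -0.91  -0.591]
 [-1.    -0.    -0.001  0.23 ]
 [ 0.     0.     0.     1.   ]]
[[ 0.001  0.272 -0.962 -0.155]
 [ 0.     0.962  0.272  0.076]
 [ 1.    -0.001  0.001 -0.   ]
 [ 0.     0.     0.     1.   ]]
```

Call:
drive_tool(
  offset=[
    [0.006, 0.03, -0.017],
    [0.016, 0.074, -0.044],
    [0.028, 0.129, -0.076],
    [0.04, 0.184, -0.109],
    [0.052, 0.24, -0.142],
    [0.064, 0.295, -0.174],
    [0.074, 0.339, -0.2],
    [0.08, 0.369, -0.218],
    [0.08, 0.369, -0.218],
    [0.08, 0.369, -0.218],
  ],
  angular=[
    [0.04, 0, 0],
    [0.1, 0, 0],
    [0.17, 0, 0],
    [0.245, 0, 0],
    [0.32, 0, 0],
    [0.39, 0, 0],
    [0.45, 0, 0],
    [0.489, 0, 0],
    [0.489, 0, 0],
    [0.489, 0, 0],
  ],
  fingers=-1,
)

```text
time_s: 1.4
tool_pos: [0.5141, -0.2405, 0.1498]
tool_rot: [-108.3, 89.9, 158.2]
force: [0.2, -1.0, 0.5]
grip_width: 0.0871
```

Run:
```python
from h import *
o=telemetry.get_obs();print(o['tool_pos'],o['tool_rot'],o['qpos'],o['time_s']);print(T_tool(o)[:3,:3].round(3))
grab('wrist','w1')
```

```text
[ 0.51406648 -0.24053693  0.1498392 ] [-108.30412463   89.90672507  158.15931667] [ 37.23272729  12.4319613  -16.79250958 100.48222834   3.85163014
  67.73936191 -74.19080808] 1.4
[[-0.002  0.998 -0.062]
 [ 0.001 -0.062 -0.998]
 [-1.    -0.002 -0.001]]
```

View pics/w1.png

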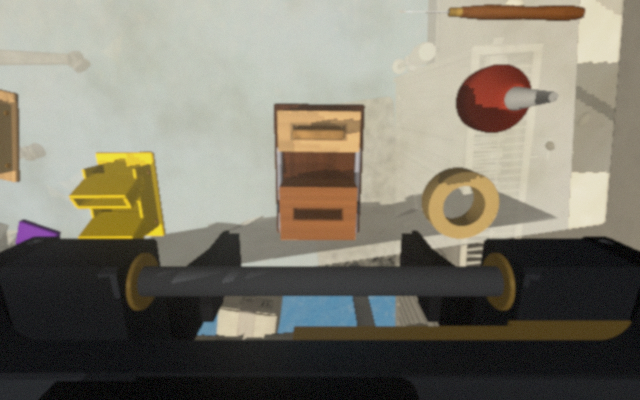

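Run:
```python
from h import *
w=load('w1')
a=w['pixels'][98:245,265:375,::-1]
cv2.imwrite('pics/z3.png',cv2.resize(a,None,fx=4,fy=4,interpolation=cv2.INTER_CUBIC))
g=w['pixels'].astype(int).sum(2)
for u in (305,318,331): print(u,list(zip(range(178,245),g[178:245,u])))
for v in (210,214,218): print(v,list(zip(range(274,364),g[v,274:364])))
```

```text
305 [(178, np.int64(169)), (179, np.int64(186)), (180, np.int64(185)), (181, np.int64(169)), (182, np.int64(169)), (183, np.int64(175)), (184, np.int64(177)), (185, np.int64(188)), (186, np.int64(221)), (187, np.int64(288)), (188, np.int64(329)), (189, np.int64(348)), (190, np.int64(345)), (191, np.int64(339)), (192, np.int64(349)), (193, np.int64(345)), (194, np.int64(352)), (195, np.int64(352)), (196, np.int64(336)), (197, np.int64(348)), (198, np.int64(349)), (199, np.int64(337)), (200, np.int64(343)), (201, np.int64(356)), (202, np.int64(358)), (203, np.int64(346)), (204, np.int64(346)), (205, np.int64(332)), (206, np.int64(332)), (207, np.int64(308)), (208, np.int64(260)), (209, np.int64(209)), (210, np.int64(175)), (211, np.int64(169)), (212, np.int64(170)), (213, np.int64(166)), (214, np.int64(159)), (215, np.int64(163)), (216, np.int64(160)), (217, np.int64(173)), (218, np.int64(190)), (219, np.int64(220)), (220, np.int64(280)), (221, np.int64(314)), (222, np.int64(341)), (223, np.int64(347)), (224, np.int64(346)), (225, np.int64(337)), (226, np.int64(342)), (227, np.int64(33
[... 8591 characters left out ...]
2, np.int64(160)), (333, np.int64(181)), (334, np.int64(183)), (335, np.int64(178)), (336, np.int64(184)), (337, np.int64(183)), (338, np.int64(191)), (339, np.int64(176)), (340, np.int64(187)), (341, np.int64(205)), (342, np.int64(242)), (343, np.int64(291)), (344, np.int64(319)), (345, np.int64(335)), (346, np.int64(330)), (347, np.int64(328)), (348, np.int64(338)), (349, np.int64(323)), (350, np.int64(333)), (351, np.int64(326)), (352, np.int64(328)), (353, np.int64(323)), (354, np.int64(330)), (355, np.int64(341)), (356, np.int64(327)), (357, np.int64(301)), (358, np.int64(257)), (359, np.int64(289)), (360, np.int64(340)), (361, np.int64(359)), (362, np.int64(356)), (363, np.int64(355))]
```

View pics/z3.png

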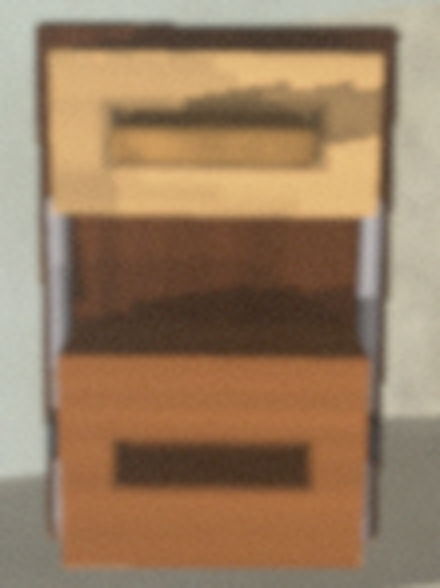

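```bash
cat >> h.py <<'E'
def slotfit(c,box,z=0.04,thr=260,low=True):
    u0,u1,v0,v1=box
    g=c['pixels'].astype(np.float32).sum(2)[v0:v1,u0:u1]
    k=4;g=cv2.resize(g,None,fx=k,fy=k,interpolation=cv2.INTER_LINEAR)
    m=((g<thr) if low else (g>thr)).astype(np.uint8)
    cs,_=cv2.findContours(m,cv2.RETR_EXTERNAL,cv2.CHAIN_APPROX_NONE)
    ct=max(cs,key=cv2.contourArea)
    px=(ct[:,0,:]+0.5)/k-0.5+[u0,v0]
    W=np.array([plane(c,u,v,z)[:2] for u,v in px])
    r=cv2.minAreaRect((W*1000).astype(np.float32));return r,px,W
E
python3 - <<'E'
from h import *
w=load('w1')
r,px,W=slotfit(w,(287,350,200,228));print(r,px.min(0),px.max(0))
# world edges of carriage top
for a in((276.5,0),):pass
g=w['pixels'].astype(float).sum(2)
hsv=cv2.cvtColor(w['pixels'],cv2.COLOR_RGB2HSV)
print(hsv[230,300:303],hsv[230,275:283],hsv[238:245,300])
m=((hsv[...,0]<14)&(hsv[...,1]>110)&(hsv[...,2]>140)).astype(np.uint8)
m[:180]=0;m[:, :270]=0;m[:,370:]=0;m[245:]=0
cs,_=cv2.findContours(m,0,1);ct=max(cs,key=cv2.contourArea)
print(cv2.boundingRect(ct))
W=np.array([plane(w,u,v,.04)[:2] for u,v in ct[:,0,:]]);print(cv2.minAreaRect((W*1000).astype(np.float32)))
T=load('w1')['T'];print(T.round(3))
E
```

```text
((500.9654846191406, -236.64111328125), (42.70881652832031, 10.8548002243042), 85.88209533691406) [292.875 207.875] [342.125 219.875]
[[ 13 152 163]
 [ 13 154 161]
 [ 12 154 161]] [[ 17  36 135]
 [ 16  56 127]
 [ 13  72 121]
 [  9  67 133]
 [ 12  73 151]
 [ 12  97 163]
 [ 11 128 164]
 [ 12 148 162]] [[ 12 148 159]
 [ 13 127 153]
 [ 14  77 143]
 [ 20  46 133]
 [ 20  40 129]
 [ 21  34 129]
 [ 23  31 132]]
(280, 187, 77, 53)
((501.1812438964844, -236.91139221191406), (65.38146209716797, 47.31279373168945), 86.50254821777344)
[[-0.061  0.96   0.273  0.59 ]
 [-0.998 -0.059 -0.018 -0.245]
 [-0.001 -0.274  0.962  0.305]
 [ 0.     0.     0.     1.   ]]
```

```bash
cat >> h.py <<'E'
def goal(yaw,tilt,p):
    """tool pose: x=-axis leaning tilt toward local -x, z = -local y"""
    Rz=R.from_euler('z',yaw,degrees=True).as_matrix()
    x=Rz@[np.sin(tilt),0,-np.cos(tilt)];z=Rz@[0,-1,0];y=np.cross(z,x)
    T=np.eye(4);T[:3,:3]=np.column_stack([x,y,z]);T[:3,3]=p;return T
def delta(G):
    D=np.linalg.inv(T_tool())@G
    print('offset',D[:3,3].round(4),'rotvec',R.from_matrix(D[:3,:3]).as_rotvec().round(4))
E
python3 - <<'E'
from h import *
delta(goal(-16.9,.45,[.5199,.0769,.121]))
E
```

```text
offset [ 0.0291 -0.014  -0.3178] rotvec [ 0.2278 -0.0524  0.4493]
```

Call:
drive_tool(
  offset=[
    [0, -0.001, -0.03],
    [0.004, -0.003, -0.076],
    [0.01, -0.006, -0.127],
    [0.017, -0.008, -0.184],
    [0.022, -0.011, -0.241],
    [0.026, -0.013, -0.286],
    [0.029, -0.014, -0.318],
    [0.029, -0.014, -0.318],
    [0.029, -0.014, -0.318],
  ],
  angular=[
    [0.023, -0.005, 0.045],
    [0.055, -0.013, 0.108],
    [0.091, -0.021, 0.18],
    [0.132, -0.03, 0.26],
    [0.173, -0.04, 0.341],
    [0.205, -0.047, 0.404],
    [0.228, -0.052, 0.449],
    [0.228, -0.052, 0.449],
    [0.228, -0.052, 0.449],
  ],
)

```text
time_s: 2.58
tool_pos: [0.5202, 0.075, 0.1214]
tool_rot: [90.0, 64.2, -17.1]
force: [-0.3, 0.0, 0.1]
grip_width: 0.0872
```

Run:
```python
from h import *
o=telemetry.get_obs();print(o['tool_pos'],o['tool_rot'],o['qpos'],o['time_s']);delta(goal(-16.9,.45,[.5199,.0769,.121]))
grab('wrist','w2')
```

```text
[0.52020974 0.07502748 0.12142312] [ 89.97524274  64.23265509 -17.08769489] [  21.56819676   -5.95372915  -41.18951429  126.23688428   18.2930461
   38.82827249 -139.59279261] 2.575
offset [ 0.     -0.0009 -0.0017] rotvec [-0.0025  0.0014  0.0003]
```

View pics/w2.png

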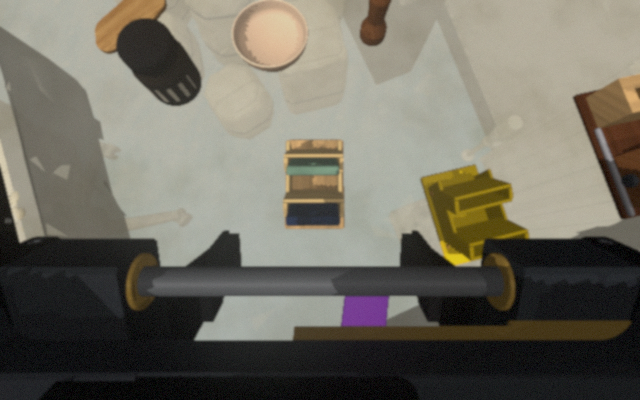

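Run:
```python
from h import *
w=load('w2')
a=w['pixels'][130:240,270:360,::-1]
cv2.imwrite('pics/z4.png',cv2.resize(a,None,fx=5,fy=5,interpolation=cv2.INTER_CUBIC))
s=grab('side','s2');t=grab('top','t2')
cv2.imwrite('pics/z5.png',np.hstack([cv2.resize(s['pixels'][235:285,270:330,::-1],None,fx=6,fy=6,interpolation=cv2.INTER_CUBIC),]))
p=w['pixels'].astype(int)
for u in(302,314,326):print(u,[tuple(x) for x in p[200:228:1,u]])
```

```text
302 [(np.int64(202), np.int64(172), np.int64(118)), (np.int64(197), np.int64(167), np.int64(115)), (np.int64(154), np.int64(133), np.int64(96)), (np.int64(94), np.int64(83), np.int64(66)), (np.int64(58), np.int64(56), np.int64(58)), (np.int64(49), np.int64(50), np.int64(50)), (np.int64(49), np.int64(49), np.int64(51)), (np.int64(45), np.int64(47), np.int64(51)), (np.int64(43), np.int64(46), np.int64(48)), (np.int64(48), np.int64(51), np.int64(53)), (np.int64(43), np.int64(47), np.int64(47)), (np.int64(46), np.int64(49), np.int64(48)), (np.int64(48), np.int64(49), np.int64(51)), (np.int64(46), np.int64(50), np.int64(51)), (np.int64(48), np.int64(47), np.int64(52)), (np.int64(49), np.int64(50), np.int64(53)), (np.int64(48), np.int64(49), np.int64(53)), (np.int64(46), np.int64(48), np.int64(55)), (np.int64(48), np.int64(50), np.int64(58)), (np.int64(50), np.int64(51), np.int64(57)), (np.int64(50), np.int64(53), np.int64(57)), (np.int64(46), np.int64(47), np.int64(54)), (np.int64(47), np.int64(52), np.int64(56)), (np.int64(48), np.int64(52), np.int64(57)), (np.int64(63), np.int64(60), np
[... 1951 characters left out ...]
51), np.int64(52), np.int64(54)), (np.int64(44), np.int64(44), np.int64(48)), (np.int64(44), np.int64(44), np.int64(49)), (np.int64(45), np.int64(46), np.int64(49)), (np.int64(44), np.int64(48), np.int64(60)), (np.int64(50), np.int64(54), np.int64(65)), (np.int64(43), np.int64(51), np.int64(62)), (np.int64(50), np.int64(56), np.int64(66)), (np.int64(48), np.int64(53), np.int64(62)), (np.int64(49), np.int64(55), np.int64(63)), (np.int64(52), np.int64(56), np.int64(64)), (np.int64(53), np.int64(57), np.int64(66)), (np.int64(78), np.int64(71), np.int64(70)), (np.int64(119), np.int64(101), np.int64(79)), (np.int64(158), np.int64(127), np.int64(91)), (np.int64(170), np.int64(141), np.int64(101))]
```

View pics/z4.png

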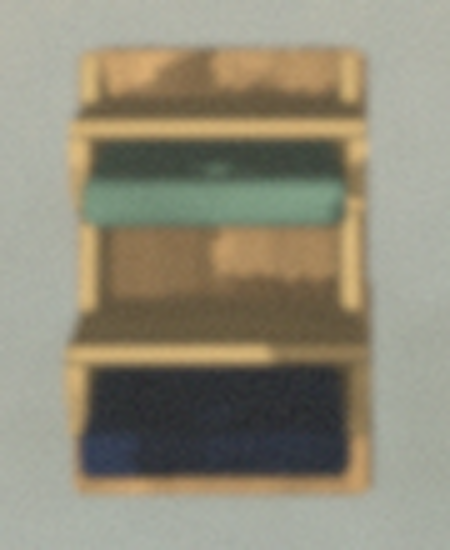

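View pics/z5.png

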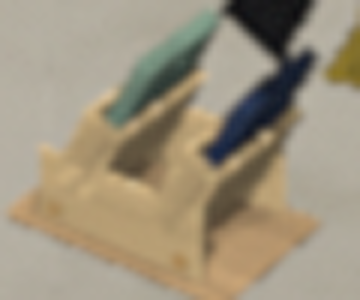

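Run:
```python
from h import *
w=load('w2');p=w['pixels'].astype(int)
for v in(218,221,223):
  print(v,[(u,*map(int,p[v,u])) for u in list(range(282,292))]);print([(u,*map(int,p[v,u])) for u in range(334,346)])
# row profile of blue minus red averaged over cols
d=(p[...,2]-p[...,0])
for a,b in((292,300),(300,335)):print([(v,int(d[v,a:b].mean()),int(p[v,a:b].mean())) for v in range(208,230)])
Tc=np.linalg.inv(load('w1')['T'])
```

```text
218 [(282, 165, 167, 157), (283, 168, 166, 151), (284, 162, 154, 134), (285, 135, 121, 105), (286, 91, 85, 86), (287, 64, 71, 83), (288, 54, 65, 80), (289, 56, 65, 80), (290, 55, 64, 79), (291, 59, 65, 84)]
[(334, 50, 54, 61), (335, 50, 54, 61), (336, 49, 54, 60), (337, 51, 52, 61), (338, 59, 59, 61), (339, 91, 78, 66), (340, 141, 114, 85), (341, 175, 141, 99), (342, 175, 143, 100), (343, 162, 139, 105), (344, 154, 145, 127), (345, 160, 161, 150)]
221 [(282, 169, 173, 160), (283, 169, 166, 154), (284, 163, 154, 136), (285, 137, 122, 108), (286, 97, 90, 92), (287, 61, 68, 84), (288, 55, 65, 82), (289, 56, 67, 84), (290, 55, 64, 83), (291, 58, 67, 83)]
[(334, 48, 50, 61), (335, 49, 51, 61), (336, 46, 49, 57), (337, 47, 51, 59), (338, 59, 60, 63), (339, 98, 86, 74), (340, 148, 120, 90), (341, 183, 148, 102), (342, 185, 150, 106), (343, 166, 140, 104), (344, 156, 146, 123), (345, 160, 162, 148)]
223 [(282, 165, 169, 156), (283, 169, 168, 154), (284, 166, 158, 138), (285, 147, 132, 113), (286, 104, 96, 92), (287, 72, 74, 86), (288, 59, 65, 85), (289, 55, 65, 80), (290, 55, 62, 81), (291, 
[... 222 characters left out ...]
 156, 144, 125), (345, 162, 161, 148)]
[(208, 4, 48), (209, 3, 48), (210, 3, 47), (211, 4, 48), (212, 4, 47), (213, 5, 48), (214, 4, 48), (215, 6, 50), (216, 10, 54), (217, 16, 57), (218, 19, 60), (219, 21, 61), (220, 19, 59), (221, 17, 59), (222, 18, 59), (223, 18, 61), (224, 3, 70), (225, -36, 101), (226, -70, 137), (227, -79, 154), (228, -58, 157), (229, -26, 163)]
[(208, 4, 48), (209, 5, 48), (210, 4, 48), (211, 5, 48), (212, 5, 48), (213, 5, 48), (214, 5, 48), (215, 5, 48), (216, 8, 50), (217, 11, 53), (218, 13, 54), (219, 13, 54), (220, 11, 53), (221, 11, 52), (222, 10, 52), (223, 7, 54), (224, -9, 67), (225, -41, 98), (226, -67, 128), (227, -72, 140), (228, -51, 147), (229, -23, 157)]
```

Call:
drive_tool(
  offset=[
    [0.01, 0, -0.002],
    [0.025, -0.001, -0.005],
    [0.037, -0.001, -0.0055],
    [0.04, -0.001, -0.0055],
    [0.04, -0.001, -0.0055],
  ],
  angular=[
    [0, 0, 0],
    [0, 0, 0],
    [0, 0, 0],
    [0, 0, 0],
    [0, 0, 0],
  ],
)

```text
time_s: 3.35
tool_pos: [0.5378, 0.0748, 0.0849]
tool_rot: [90.1, 64.3, -17.1]
force: [-0.3, -0.3, 0.0]
grip_width: 0.0871
```

Run:
```python
from h import *
w=grab('wrist','w3');s=grab('side','s3')
o=telemetry.get_obs();print(o['tool_pos'],o['tool_rot'],o['time_s'],o['qpos'])
D=np.linalg.inv(load('w2')['T'])@w['T'];print(D.round(4))
a=w['pixels'][130:270,250:380,::-1]
cv2.imwrite('pics/z6.png',cv2.resize(a,None,fx=4,fy=4,interpolation=cv2.INTER_CUBIC))
cv2.imwrite('pics/z7.png',cv2.resize(s['pixels'][225:285,265:335,::-1],None,fx=8,fy=8,interpolation=cv2.INTER_CUBIC))
```

```text
[0.53798029 0.07523576 0.08540525] [ 90.08642308  64.19719153 -17.06050696] 3.45 [  22.01634865    0.86742905  -42.7703319   126.13372991   28.28470574
   35.63732829 -148.42783519]
[[ 1.00e+00  2.00e-03  4.00e-04 -4.90e-03]
 [-2.00e-03  1.00e+00  5.00e-04  1.04e-02]
 [-4.00e-04 -5.00e-04  1.00e+00 -3.89e-02]
 [ 0.00e+00  0.00e+00  0.00e+00  1.00e+00]]
```

View pics/z6.png

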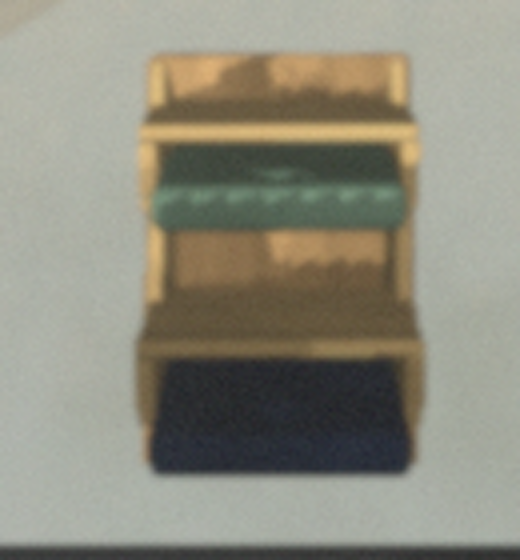

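View pics/z7.png

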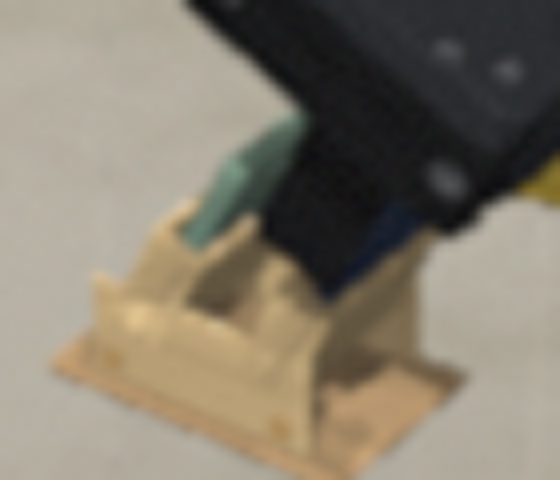

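Call:
drive_tool(
  offset=[
    [-0.02, 0, 0],
    [-0.05, 0, 0],
    [-0.06, 0, 0],
    [-0.06, 0, 0],
    [-0.06, 0, 0],
    [-0.06, 0, 0],
    [-0.06, 0, 0],
    [-0.06, 0, 0],
    [-0.06, 0, 0],
    [-0.06, 0, 0],
  ],
  angular=[
    [0, 0, 0],
    [-0.1, 0, 0],
    [-0.28, 0, 0],
    [-0.46, 0, 0],
    [-0.64, 0, 0],
    [-0.82, 0, 0],
    [-1.0, 0, 0],
    [-1.18, 0, 0],
    [-1.36, 0, 0],
    [-1.5, 0, 0],
  ],
)

```text
time_s: 4.7
tool_pos: [0.5132, 0.083, 0.1401]
tool_rot: [3.9, 64.1, -17.0]
force: [0.1, -1.1, 0.4]
grip_width: 0.087
```

Call:
drive_tool(
  offset=[
    [0, 0, 0],
    [0, 0, 0],
    [0, 0, 0],
    [0, 0, 0],
    [0, 0, 0],
    [0, 0, 0],
    [0, 0, 0],
    [0, 0, 0],
    [0, 0, 0],
    [0, 0, 0],
  ],
  angular=[
    [-0.18, 0, 0],
    [-0.36, 0, 0],
    [-0.54, 0, 0],
    [-0.72, 0, 0],
    [-0.9, 0, 0],
    [-1.08, 0, 0],
    [-1.26, 0, 0],
    [-1.44, 0, 0],
    [-1.62, 0, 0],
    [-1.64, 0, 0],
  ],
)

```text
time_s: 5.95
tool_pos: [0.5133, 0.0832, 0.1407]
tool_rot: [-90.0, 64.1, -16.9]
force: [0.2, -1.1, 0.3]
grip_width: 0.0869
```

```bash
cat >> h.py <<'E'
def goalf(yaw,tilt,p):
    G=goal(yaw,tilt,p);G[:3,1]*=-1;G[:3,2]*=-1;return G
E
python3 - <<'E'
from h import *
o=telemetry.get_obs();print(o['tool_pos'],o['tool_rot'],o['time_s'],o['qpos'])
x=goal(-17,.45,[0,0,0])[:3,0]
delta(goalf(-17,.45,np.array([.5455,.0729,.0692])-.05*x))
E
```

```text
[0.51325066 0.08319597 0.14071325] [-89.95711241  64.08556179 -16.94566703] 5.95 [  2.79547154  -7.78122637 -24.54246806 126.11239399  19.25623516
  42.07656781  38.67107958]
offset [ 0.0291  0.0007 -0.0004] rotvec [0.0001 0.0004 0.0023]
```

Call:
drive_tool(
  offset=[
    [0.01, 0, 0],
    [0.025, 0.0005, 0],
    [0.029, 0.0005, 0],
    [0.029, 0.0005, 0],
  ],
  angular=[
    [0, 0, 0],
    [0, 0, 0.002],
    [0, 0, 0.002],
    [0, 0, 0.002],
  ],
)

```text
time_s: 6.45
tool_pos: [0.5246, 0.0794, 0.1134]
tool_rot: [-90.0, 64.3, -17.0]
force: [0.4, 0.3, 0.1]
grip_width: 0.087
```

Run:
```python
from h import *
w=grab('wrist','w4')
o=telemetry.get_obs();print(o['tool_pos'],o['tool_rot'],o['time_s'],o['qpos'])
```

```text
[0.52484867 0.07956441 0.11395942] [-89.9653763   64.2485686  -16.97815076] 6.5 [  3.50635304  -4.04943835 -24.86245814 126.46343704  22.71199303
  38.86884264  35.88941483]
```

View pics/w4.png

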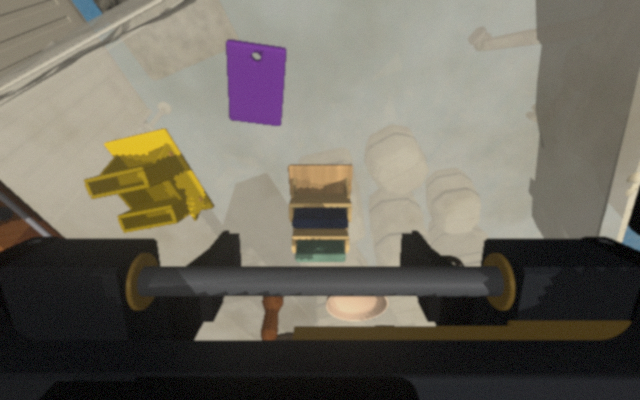

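Run:
```python
from h import *
w=load('w4');p=w['pixels'].astype(int)
cv2.imwrite('pics/z8.png',cv2.resize(w['pixels'][155:270,275:365,::-1],None,fx=5,fy=5,interpolation=cv2.INTER_CUBIC))
m=((p[...,2]-p[...,0]>8)&(p.sum(2)<260)).astype(np.uint8);m[:200]=0;m[236:]=0;m[:,:280]=0;m[:,360:]=0
cs,_=cv2.findContours(m,0,2);c=max(cs,key=cv2.contourArea);print(cv2.boundingRect(c))
for v in(209,212,216):
    g=p[v,:,0];print(v,[(u,int(g[u])) for u in list(range(287,297))+list(range(343,353))])
```

```text
(294, 219, 52, 9)
209 [(287, 157), (288, 150), (289, 147), (290, 144), (291, 136), (292, 119), (293, 95), (294, 77), (295, 56), (296, 54), (343, 51), (344, 53), (345, 63), (346, 88), (347, 123), (348, 158), (349, 183), (350, 188), (351, 190), (352, 186)]
212 [(287, 155), (288, 153), (289, 146), (290, 144), (291, 138), (292, 123), (293, 95), (294, 63), (295, 51), (296, 45), (343, 46), (344, 48), (345, 58), (346, 82), (347, 121), (348, 162), (349, 183), (350, 191), (351, 193), (352, 188)]
216 [(287, 156), (288, 155), (289, 150), (290, 148), (291, 138), (292, 120), (293, 87), (294, 55), (295, 47), (296, 45), (343, 46), (344, 45), (345, 47), (346, 76), (347, 128), (348, 173), (349, 195), (350, 202), (351, 194), (352, 192)]
```

View pics/z8.png

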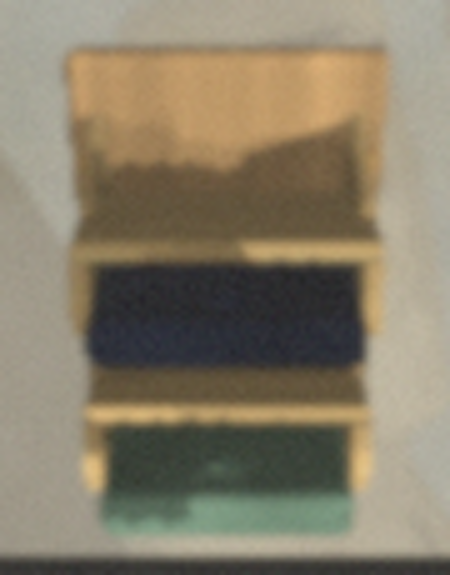

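Call:
drive_tool(
  offset=[
    [0.012, 0, 0],
    [0.03, 0, 0],
    [0.048, 0, 0],
    [0.058, 0, 0],
    [0.063, 0, 0],
    [0.063, 0, 0],
  ],
  angular=[
    [0, 0, 0],
    [0, 0, 0],
    [0, 0, 0],
    [0, 0, 0],
    [0, 0, 0],
    [0, 0, 0],
  ],
)

```text
time_s: 7.25
tool_pos: [0.551, 0.0716, 0.0571]
tool_rot: [-90.0, 64.3, -17.0]
force: [-0.2, 0.3, -0.2]
grip_width: 0.0871
```

Call:
drive_tool(
  offset=[
    [0, 0, 0],
    [0, 0, 0],
    [0, 0, 0],
    [0, 0, 0],
  ],
  angular=[
    [0, 0, 0],
    [0, 0, 0],
    [0, 0, 0],
    [0, 0, 0],
  ],
  fingers=-0.1,
  squeeze=5,
)

```text
time_s: 7.75
tool_pos: [0.5511, 0.0716, 0.0573]
tool_rot: [-90.0, 64.2, -17.0]
force: [0.8, -0.3, 0.3]
grip_width: 0.0551
```

Run:
```python
from h import *
w=grab('wrist','w5');s=grab('side','s5')
o=telemetry.get_obs();print(o['tool_pos'],o['tool_rot'],o['time_s'],o['qpos'],o['grip_width'],o['force'])
cv2.imwrite('pics/z9.png',np.vstack([cv2.resize(w['pixels'][150:350,220:420,::-1],(600,600),interpolation=cv2.INTER_CUBIC)]))
cv2.imwrite('pics/z10.png',cv2.resize(s['pixels'][225:285,265:335,::-1],None,fx=8,fy=8,interpolation=cv2.INTER_CUBIC))
```

```text
[0.55104464 0.07166022 0.05718624] [-89.96547287  64.25231894 -16.97011667] 7.85 [  3.86828944   4.50886779 -24.27896346 126.46481913  32.85763774
  32.5997805   27.63709226] 0.050297970237246734 [-0.08903048 -0.18811474 -0.15371195]
```

View pics/z9.png

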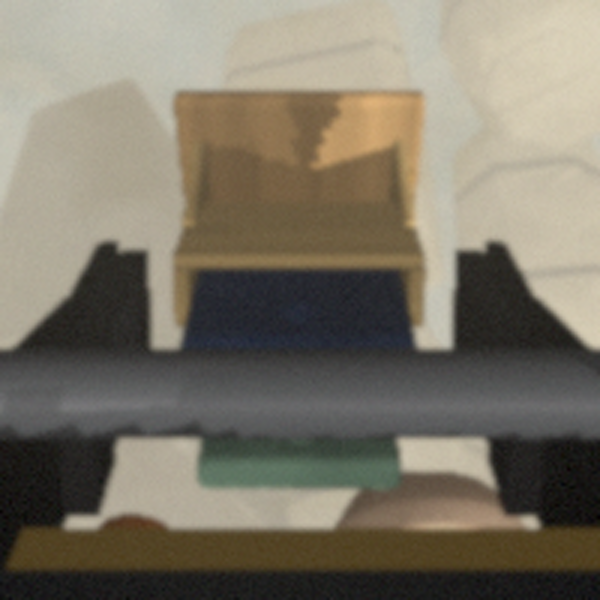

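View pics/z10.png

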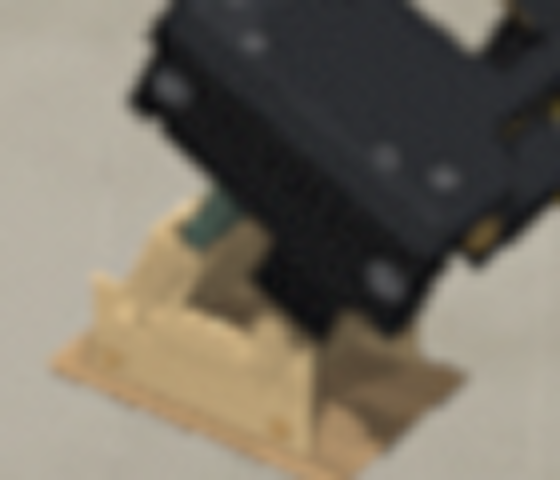

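Call:
drive_tool(
  offset=[
    [0, 0, -0.0004],
    [0, 0, -0.0004],
    [0, 0, -0.0004],
    [0, 0, -0.0004],
    [0, 0, -0.0004],
    [0, 0, -0.0004],
  ],
  angular=[
    [0, 0, 0],
    [0, 0, 0],
    [0, 0, 0],
    [0, 0, 0],
    [0, 0, 0],
    [0, 0, 0],
  ],
  fingers=1,
  squeeze=4,
)

```text
time_s: 8.6
tool_pos: [0.5509, 0.0712, 0.0571]
tool_rot: [-90.0, 64.3, -17.0]
force: [-0.7, -0.0, 0.0]
grip_width: 0.0374
```

Call:
drive_tool(
  offset=[
    [0, 0, 0],
    [0, 0, 0],
    [0, 0, 0],
  ],
  angular=[
    [0, 0, 0],
    [0, 0, 0],
    [0, 0, 0],
  ],
  squeeze=35,
)

```text
time_s: 8.98
tool_pos: [0.5509, 0.0712, 0.0571]
tool_rot: [-90.0, 64.3, -17.0]
force: [0.4, -0.3, -0.4]
grip_width: 0.0374
```

Run:
```python
from h import *
w=grab('wrist','w6');s=grab('side','s6')
o=telemetry.get_obs();print(o['tool_pos'],o['tool_rot'],o['time_s'],o['grip_width'],o['force'])
cv2.imwrite('pics/z11.png',cv2.resize(w['pixels'][150:350,220:420,::-1],(600,600),interpolation=cv2.INTER_CUBIC))
a=load('s0' if 0 else 'side0')['pixels'].astype(int);d=np.abs(a-s['pixels']).sum(2)
print('foot-corner diff',d[270:290,270:300].max())
```

```text
[0.55088059 0.07117689 0.0571163 ] [-89.9790931   64.25941824 -16.99003337] 9.075 0.03748620923074449 [0.25955263 0.01496713 0.2368471 ]
foot-corner diff 59
```

View pics/z11.png

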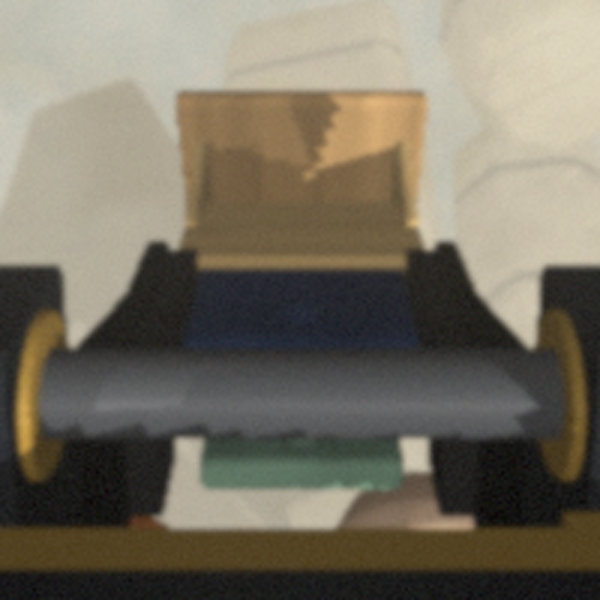

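Call:
drive_tool(
  offset=[
    [-0.001, 0, 0],
    [-0.003, 0, 0],
    [-0.006, 0, 0],
    [-0.009, 0, 0],
    [-0.012, 0, 0],
    [-0.012, 0, 0],
  ],
  angular=[
    [0, 0, 0],
    [0, 0, 0],
    [0, 0, 0],
    [0, 0, 0],
    [0, 0, 0],
    [0, 0, 0],
  ],
)

```text
time_s: 9.82
tool_pos: [0.546, 0.0728, 0.0683]
tool_rot: [-90.0, 64.2, -17.0]
force: [0.3, 0.0, 0.3]
grip_width: 0.0376
```

Run:
```python
from h import *
w=grab('wrist','w7');s=grab('side','s7')
o=telemetry.get_obs();print(o['tool_pos'],o['tool_rot'],o['time_s'],o['grip_width'],o['force'])
a=load('s6')['pixels'];b=s['pixels']
cv2.imwrite('pics/z12.png',np.hstack([cv2.resize(i[225:290,260:330,::-1],(400,371),interpolation=cv2.INTER_CUBIC) for i in(a,b)]))
cv2.imwrite('pics/z13.png',cv2.resize(w['pixels'][150:350,220:420,::-1],(600,600),interpolation=cv2.INTER_CUBIC))
```

```text
[0.54586264 0.07270169 0.06798283] [-89.98028599  64.25494476 -16.99255717] 9.925 0.037358237427453804 [-0.2982532   0.6967663  -0.94184994]
```

View pics/z12.png

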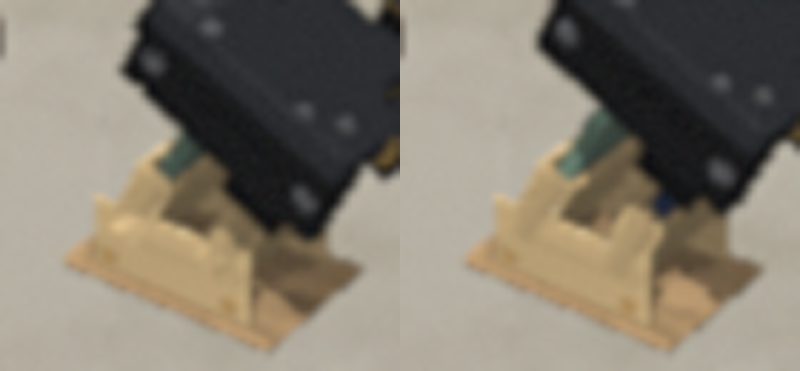

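View pics/z13.png

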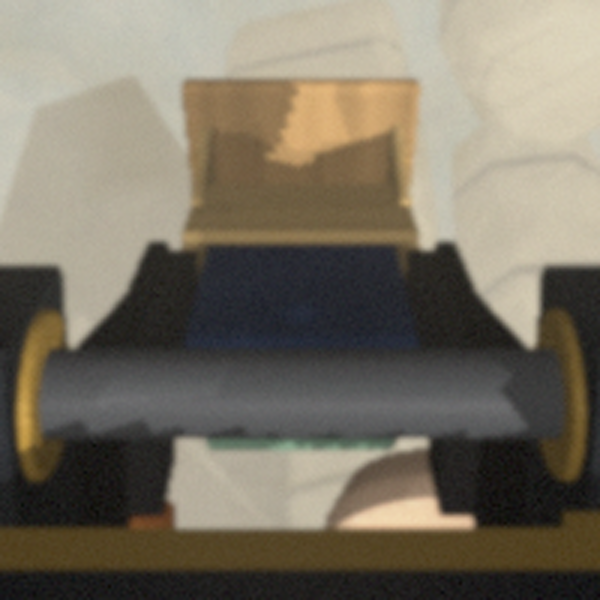

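Stand unmoved (its foot corners sit at the same pixels in both side views), tile sliding out. I'll keep drawing along the slot.

Call:
drive_tool(
  offset=[
    [-0.002, 0, 0],
    [-0.005, 0, 0],
    [-0.008, 0, 0],
    [-0.012, 0, 0],
    [-0.016, 0, 0],
    [-0.02, 0, 0],
    [-0.028, 0, 0],
    [-0.045, 0, 0],
    [-0.065, 0, 0],
    [-0.07, 0, 0],
  ],
  angular=[
    [0, 0, 0],
    [0, 0, 0],
    [0, 0, 0],
    [0, 0, 0],
    [0, 0, 0],
    [0, 0, 0],
    [0, 0, 0],
    [0, 0, 0],
    [0, 0, 0],
    [0, 0, 0],
  ],
)

```text
time_s: 11.18
tool_pos: [0.5173, 0.0822, 0.1327]
tool_rot: [-89.8, 64.1, -16.8]
force: [0.4, -0.1, -0.9]
grip_width: 0.0375
```

Run:
```python
from h import *
w=grab('wrist','w8');s=grab('side','s8')
o=telemetry.get_obs();print(o['tool_pos'],o['tool_rot'],o['time_s'],o['grip_width'],o['force'])
a=load('s6')['pixels'];b=s['pixels']
cv2.imwrite('pics/z14.png',np.hstack([cv2.resize(i[225:290,260:330,::-1],(400,371),interpolation=cv2.INTER_CUBIC) for i in(a,b)]))
cv2.imwrite('pics/z15.png',cv2.resize(w['pixels'][150:350,220:420,::-1],(600,600),interpolation=cv2.INTER_CUBIC))
# next: vertical above slot
G=goalf(-3.7,0,[.501,-.237,.155]);delta(G)
```

```text
[0.51703782 0.08173581 0.13173345] [-89.91771737  64.17661617 -16.9262309 ] 11.275 0.0371503338044924 [-0.80435068 -0.32350515  0.36857678]
offset [ 0.0128 -0.0803 -0.3095] rotvec [-0.2283 -0.0517  0.4487]
```

View pics/z14.png

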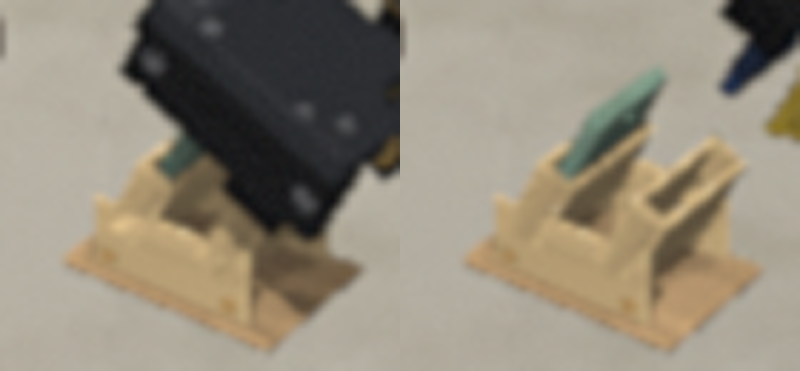

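View pics/z15.png

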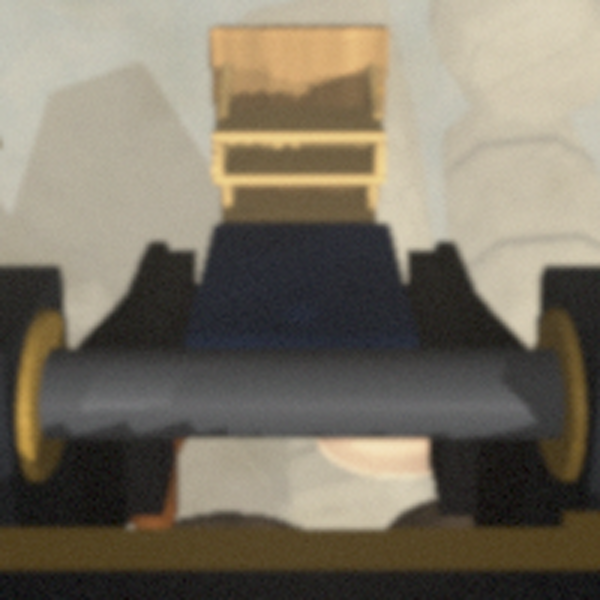

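Call:
drive_tool(
  offset=[
    [-0.004, -0.006, 0.02],
    [-0.003, -0.015, 0.06],
    [0, -0.027, 0.108],
    [0.003, -0.041, 0.16],
    [0.006, -0.054, 0.211],
    [0.01, -0.066, 0.256],
    [0.012, -0.075, 0.29],
    [0.013, -0.08, 0.3095],
    [0.013, -0.08, 0.3095],
    [0.013, -0.08, 0.3095],
  ],
  angular=[
    [-0.01, -0.002, 0.02],
    [-0.04, -0.009, 0.08],
    [-0.08, -0.018, 0.157],
    [-0.118, -0.027, 0.232],
    [-0.155, -0.035, 0.305],
    [-0.19, -0.043, 0.373],
    [-0.215, -0.049, 0.423],
    [-0.2283, -0.0517, 0.4487],
    [-0.2283, -0.0517, 0.4487],
    [-0.2283, -0.0517, 0.4487],
  ],
)

```text
time_s: 12.52
tool_pos: [0.6813, 0.354, 0.1538]
tool_rot: [146.1, 89.9, -127.7]
force: [0.1, -1.5, 0.1]
grip_width: 0.037
```

Run:
```python
from h import *
o=telemetry.get_obs();print(o['tool_pos'],o['tool_rot'],o['time_s'],o['qpos'])
w=grab('wrist','w9');print(T_tool().round(4))
G=goalf(-3.7,0,[.501,-.237,.155]);delta(G)
```

```text
[0.68132871 0.35404367 0.1538265 ] [ 146.06459399   89.88708119 -127.662367  ] 12.525 [-11.39000782  38.35945749 -30.19666153  67.28414986  18.57070701
  79.04218898  46.66537022]
[[-4.000e-04 -9.979e-01  6.520e-02  6.814e-01]
 [-1.400e-03  6.520e-02  9.979e-01  3.538e-01]
 [-1.000e+00  3.000e-04 -1.500e-03  1.545e-01]
 [ 0.000e+00  0.000e+00  0.000e+00  1.000e+00]]
offset [ 4.000e-04  1.415e-01 -6.013e-01] rotvec [-0.0007 -0.0015 -0.0003]
```

View pics/w9.png

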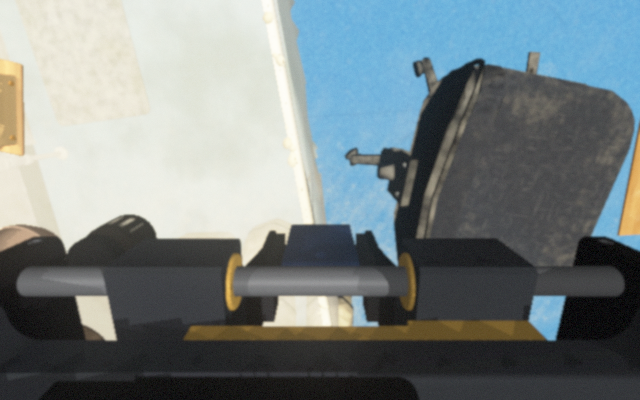

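I mistyped the sign of the z offset and the arm went the opposite way (to x 0.68, y 0.35). Before returning, I'll check that nothing was touched.

Run:
```python
from h import *
s=grab('side','s9');t=grab('top','t9')
a=load('side0')['pixels'].astype(int);d=(np.abs(a-s['pixels']).sum(2)>60)
b=load('top0')['pixels'].astype(int);e=(np.abs(b-t['pixels']).sum(2)>60)
cv2.imwrite('pics/d9.png',np.vstack([np.hstack([cv2.resize(s['pixels'][...,::-1],(400,250)),cv2.resize(t['pixels'][...,::-1],(400,250))]),np.hstack([cv2.resize(x.astype(np.uint8)*255,(400,250))[...,None].repeat(3,2) for x in(d,e)])]))
o=telemetry.get_obs();print(o['force'],o['time_s'])
```

```text
[-0.68652434 -0.28017899 -0.31500577] 12.675
```

View pics/d9.png

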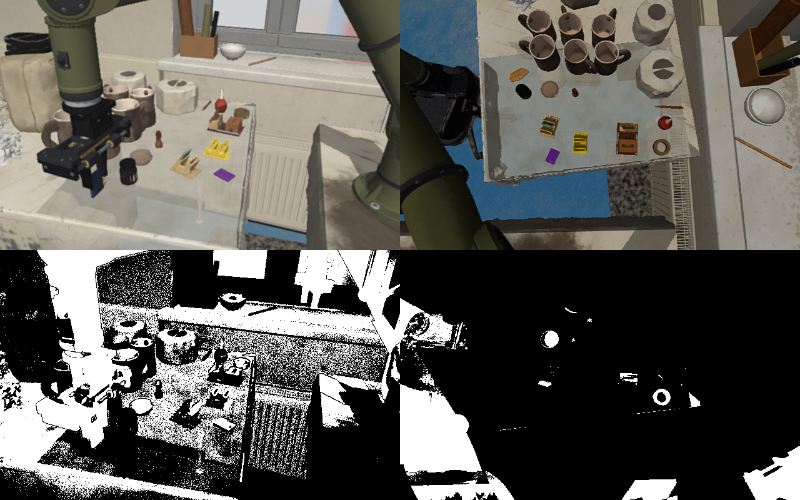

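Call:
drive_tool(
  offset=[
    [-0.01, 0.004, -0.015],
    [-0.02, 0.012, -0.05],
    [-0.03, 0.024, -0.1],
    [-0.03, 0.037, -0.155],
    [-0.03, 0.05, -0.21],
    [-0.03, 0.062, -0.265],
    [-0.03, 0.075, -0.32],
    [-0.03, 0.087, -0.37],
    [-0.03, 0.094, -0.4],
    [-0.03, 0.094, -0.4],
  ],
  angular=[
    [0, 0, 0],
    [0, 0, 0],
    [0, 0, 0],
    [0, 0, 0],
    [0, 0, 0],
    [0, 0, 0],
    [0, 0, 0],
    [0, 0, 0],
    [0, 0, 0],
    [0, 0, 0],
  ],
)

```text
time_s: 13.92
tool_pos: [0.5603, -0.044, 0.1868]
tool_rot: [-154.8, 89.7, -68.9]
force: [0.1, -0.1, 0.6]
grip_width: 0.0373
```

Run:
```python
from h import *
o=telemetry.get_obs();print(o['tool_pos'],o['tool_rot'],o['time_s'],o['qpos'],o['grip_width'])
G=goalf(-3.7,0,[.501,-.237,.155]);delta(G)
```

```text
[ 0.56031701 -0.0440308   0.18677064] [-154.76265412   89.74918385  -68.92596301] 13.925 [ 25.68384434  10.86406566 -26.90873395  98.5925821    5.40303436
  71.68493242  83.3329576 ] 0.0373259453126441
offset [ 0.0325  0.0452 -0.1966] rotvec [-0.0081 -0.004   0.0019]
```

Call:
drive_tool(
  offset=[
    [0.0, 0.004, -0.016],
    [0.004, 0.013, -0.055],
    [0.013, 0.024, -0.105],
    [0.023, 0.036, -0.155],
    [0.03, 0.043, -0.187],
    [0.0325, 0.045, -0.1965],
    [0.0325, 0.045, -0.1965],
    [0.0325, 0.045, -0.1965],
  ],
  angular=[
    [-0.001, -0.001, 0],
    [-0.003, -0.001, 0],
    [-0.005, -0.002, 0.001],
    [-0.007, -0.003, 0.001],
    [-0.008, -0.004, 0.002],
    [-0.008, -0.004, 0.002],
    [-0.008, -0.004, 0.002],
    [-0.008, -0.004, 0.002],
  ],
)

```text
time_s: 14.92
tool_pos: [0.5023, -0.2346, 0.1554]
tool_rot: [-47.8, 89.9, 38.7]
force: [0.5, -0.1, -0.6]
grip_width: 0.0375
```

Run:
```python
from h import *
o=telemetry.get_obs();print(o['tool_pos'],o['tool_rot'],o['time_s'],o['qpos'])
w=grab('wrist','w10')
cv2.imwrite('pics/z16.png',cv2.resize(w['pixels'][120:270,240:400,::-1],None,fx=4,fy=4,interpolation=cv2.INTER_CUBIC))
```

```text
[ 0.50231763 -0.23463496  0.15542507] [-47.7644216   89.94066592  38.72263057] 14.925 [ 39.34820299  10.67779006 -18.90447118 101.95664862   3.65865582
  67.9398279  105.86150112]
```

View pics/w10.png

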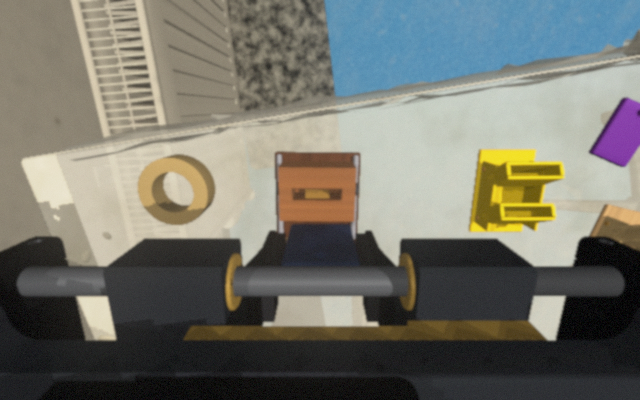

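View pics/z16.png

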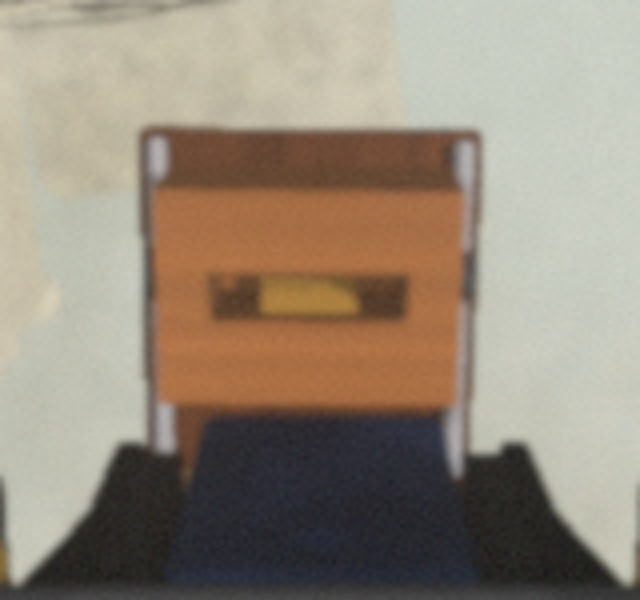

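Run:
```python
from h import *
w=load('w10');p=w['pixels'];hsv=cv2.cvtColor(p,cv2.COLOR_RGB2HSV)
print(hsv[180,290],hsv[180,283],p[180,274:286].tolist())
m=((hsv[...,0]<16)&(hsv[...,1]>110)&(hsv[...,2]>130)).astype(np.uint8);m[:162]=0;m[224:]=0;m[:,:276]=0;m[:,360:]=0
cs,_=cv2.findContours(m,0,1);c=max(cs,key=cv2.contourArea);print(cv2.boundingRect(c))
W=np.array([plane(w,u,v,.04)[:2] for u,v in c[:,0,:]]);r=cv2.minAreaRect((W*1000).astype(np.float32));print('carriage',r)
# slot: dark or yellow: brightness of the top ~ orange; use profile
g=p.astype(int)
for u in(297,300,337):print(u,[(v,int(g[v,u,0])) for v in range(184,204)])
for v in(190,195):print(v,[(u,int(g[v,u,0])) for u in list(range(287,300))+list(range(332,347))])
T=w['T']; 
print('blue');
for u in(300,320,340):print(u,[(v,g[v,u].tolist()) for v in range(219,228)])
for v in(228,232):print(v,[(u,g[v,u].tolist()) for u in list(range(284,295))+list(range(346,357))])
```

```text
[ 13 152 173] [ 13 150 172] [[184, 184, 171], [157, 155, 144], [119, 111, 101], [118, 99, 90], [143, 110, 90], [165, 115, 81], [170, 111, 74], [174, 116, 75], [171, 112, 73], [172, 114, 71], [172, 113, 72], [171, 111, 67]]
(278, 167, 78, 55)
carriage ((501.4383544921875, -236.66294860839844), (66.30912780761719, 48.435672760009766), 86.49281311035156)
297 [(184, 173), (185, 179), (186, 174), (187, 170), (188, 152), (189, 144), (190, 143), (191, 135), (192, 113), (193, 94), (194, 86), (195, 87), (196, 89), (197, 88), (198, 95), (199, 111), (200, 142), (201, 157), (202, 165), (203, 167)]
300 [(184, 176), (185, 175), (186, 174), (187, 159), (188, 139), (189, 112), (190, 102), (191, 99), (192, 93), (193, 86), (194, 85), (195, 83), (196, 85), (197, 90), (198, 99), (199, 115), (200, 142), (201, 159), (202, 168), (203, 171)]
337 [(184, 175), (185, 174), (186, 175), (187, 164), (188, 142), (189, 117), (190, 104), (191, 97), (192, 92), (193, 84), (194, 84), (195, 85), (196, 81), (197, 85), (198, 90), (199, 107), (200, 133), (201, 155), (202, 163), (203, 167)]
190 [(287, 168), (288, 170), (289
[... 1511 characters left out ...]
4, 65]), (348, [52, 55, 68]), (349, [53, 56, 69]), (350, [78, 78, 88]), (351, [115, 113, 116]), (352, [152, 147, 147]), (353, [170, 166, 167]), (354, [169, 164, 165]), (355, [150, 142, 140]), (356, [132, 119, 112])]
232 [(284, [92, 75, 69]), (285, [95, 66, 50]), (286, [102, 67, 49]), (287, [100, 65, 49]), (288, [93, 64, 50]), (289, [74, 55, 51]), (290, [55, 51, 55]), (291, [41, 44, 49]), (292, [48, 46, 53]), (293, [44, 42, 48]), (294, [44, 42, 49]), (346, [49, 49, 63]), (347, [48, 51, 66]), (348, [46, 53, 63]), (349, [51, 55, 68]), (350, [60, 63, 76]), (351, [97, 96, 105]), (352, [135, 135, 139]), (353, [165, 161, 164]), (354, [167, 162, 161]), (355, [142, 134, 134]), (356, [119, 108, 102])]
```

Run:
```python
from h import *
w=load('w10')
print(plane(w,317.1,194.3,.04).round(4),plane(w,317.1,188.6,.04).round(4),plane(w,317.1,200.0,.04).round(4))
G=goalf(-3.5,0,[.5009,-.2372,.105]);delta(G)
```

```text
[ 0.5012 -0.2362  0.04  ] [ 0.4961 -0.2359  0.04  ] [ 0.5063 -0.2365  0.04  ]
offset [ 0.0504  0.0013 -0.0025] rotvec [-0.0002  0.0005  0.0008]
```

Call:
drive_tool(
  offset=[
    [0.01, 0.001, -0.0025],
    [0.025, 0.0013, -0.0023],
    [0.045, 0.0013, -0.0023],
    [0.058, 0.0013, -0.0023],
    [0.063, 0.0013, -0.0023],
    [0.063, 0.0013, -0.0023],
    [0.063, 0.0013, -0.0023],
  ],
  angular=[
    [0, 0, 0],
    [0, 0, 0],
    [0, 0, 0],
    [0, 0, 0],
    [0, 0, 0],
    [0, 0, 0.001],
    [0, 0, 0.001],
  ],
)

```text
time_s: 15.85
tool_pos: [0.5015, -0.2372, 0.0931]
tool_rot: [-90.0, 89.9, -3.5]
force: [-0.3, 0.2, -1.0]
grip_width: 0.0373
```

Run:
```python
from h import *
o=telemetry.get_obs();print(o['tool_pos'],o['tool_rot'],o['time_s'],o['force'])
w=grab('wrist','w11');grab('side','s11');delta(goalf(-3.5,0,[.5009,-.2371,.092]))
cv2.imwrite('pics/z17.png',cv2.resize(w['pixels'][140:270,240:400,::-1],None,fx=4,fy=4,interpolation=cv2.INTER_CUBIC))
s=load('s11');cv2.imwrite('pics/z18.png',cv2.resize(s['pixels'][160:225,325:400,::-1],None,fx=8,fy=8,interpolation=cv2.INTER_CUBIC))
# predicted tile bottom & slot
for n,P in dict(slotL=[.4962,-.2155,.04],slotR=[.4962,-.2575,.04]).items():print(n,proj(w,np.array(P)).round(1))
```

```text
[ 0.50146376 -0.23717797  0.09308989] [-90.00148581  89.94598556  -3.51501355] 15.85 [-0.27634626  0.24298966 -0.97948854]
offset [0.0011 0.0005 0.    ] rotvec [-0.0002 -0.0001  0.0009]
slotL [350.3 210.1]
slotR [288.4 213.7]
```

View pics/z17.png

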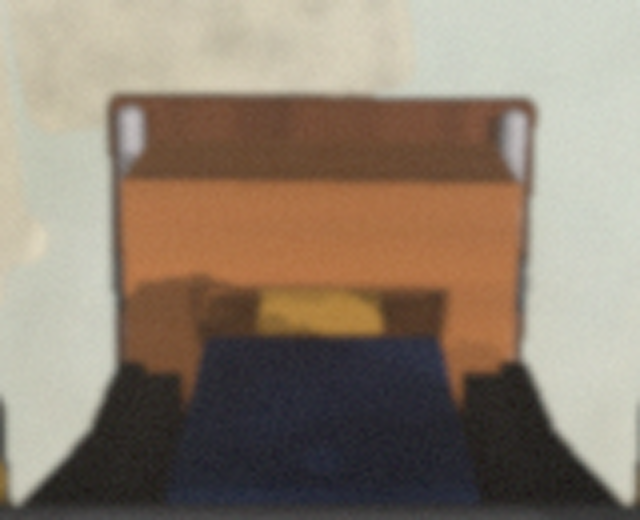

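View pics/z18.png

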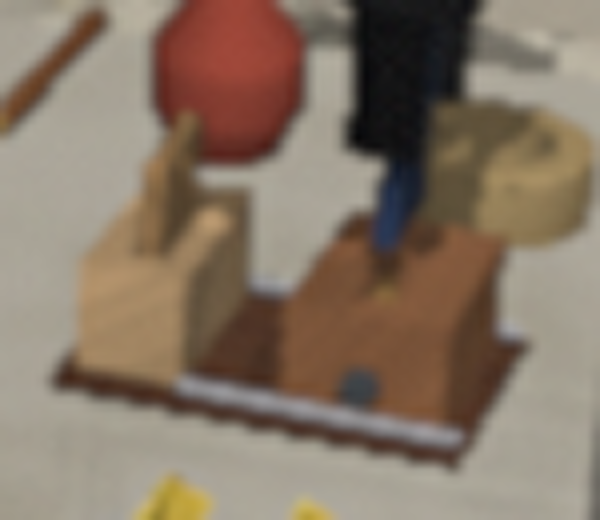

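Call:
drive_tool(
  offset=[
    [0.003, 0.0005, 0],
    [0.007, 0.0005, 0],
    [0.01, 0.0005, 0],
    [0.013, 0.0005, 0],
    [0.016, 0.0005, 0],
    [0.018, 0.0005, 0],
    [0.018, 0.0005, 0],
  ],
  angular=[
    [0, 0, 0.001],
    [0, 0, 0.001],
    [0, 0, 0.001],
    [0, 0, 0.001],
    [0, 0, 0.001],
    [0, 0, 0.001],
    [0, 0, 0.001],
  ],
)

```text
time_s: 16.82
tool_pos: [0.5008, -0.237, 0.0749]
tool_rot: [72.1, 90.0, 158.6]
force: [0.7, 0.2, -1.4]
grip_width: 0.0376
```

Run:
```python
from h import *
o=telemetry.get_obs();print(o['tool_pos'],o['tool_rot'],o['time_s'],o['force'],o['wrist_torque'])
w=grab('wrist','w12')
cv2.imwrite('pics/z19.png',cv2.resize(w['pixels'][140:270,240:400,::-1],None,fx=4,fy=4,interpolation=cv2.INTER_CUBIC))
```

```text
[ 0.50079662 -0.23704643  0.07490671] [ 72.06566602  89.97609836 158.55572674] 16.825 [ 0.67051796  0.24181739 -1.35550522] [ 0.10008802 -0.09400434 -0.0152462 ]
```

View pics/z19.png

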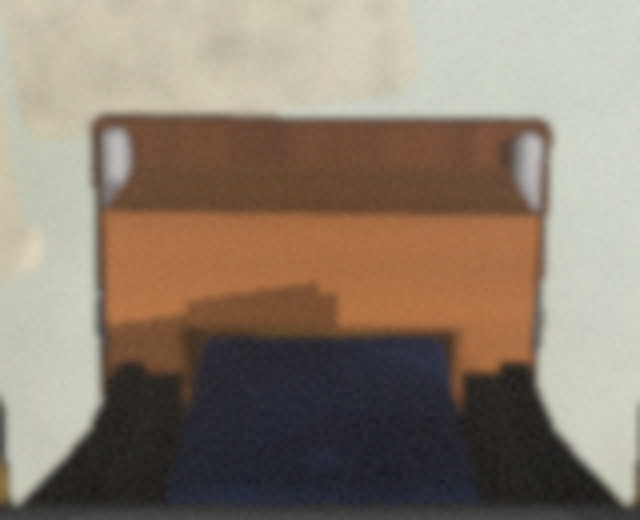

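Call:
drive_tool(
  offset=[
    [0.003, 0, 0],
    [0.006, 0, 0],
    [0.009, 0, 0],
    [0.012, 0, 0],
    [0.015, 0, 0],
    [0.015, 0, 0],
  ],
  angular=[
    [0, 0, 0],
    [0, 0, 0],
    [0, 0, 0],
    [0, 0, 0],
    [0, 0, 0],
    [0, 0, 0],
  ],
  squeeze=45,
)

```text
time_s: 17.62
tool_pos: [0.5001, -0.2371, 0.0595]
tool_rot: [81.8, 89.9, 168.3]
force: [-2.1, -0.7, -0.2]
grip_width: 0.0376
```

Run:
```python
from h import *
o=telemetry.get_obs();print(o['tool_pos'],o['tool_rot'],o['time_s'],o['force'],o['wrist_torque'])
w=grab('wrist','w13')
cv2.imwrite('pics/z20.png',cv2.resize(w['pixels'][140:270,240:400,::-1],None,fx=4,fy=4,interpolation=cv2.INTER_CUBIC))
```

```text
[ 0.50007847 -0.23709567  0.05949679] [ 81.82978884  89.89424446 168.31122312] 17.625 [-2.06104258 -0.67456579 -0.19376525] [ 0.09525173  0.59514447 -0.04023364]
```

View pics/z20.png

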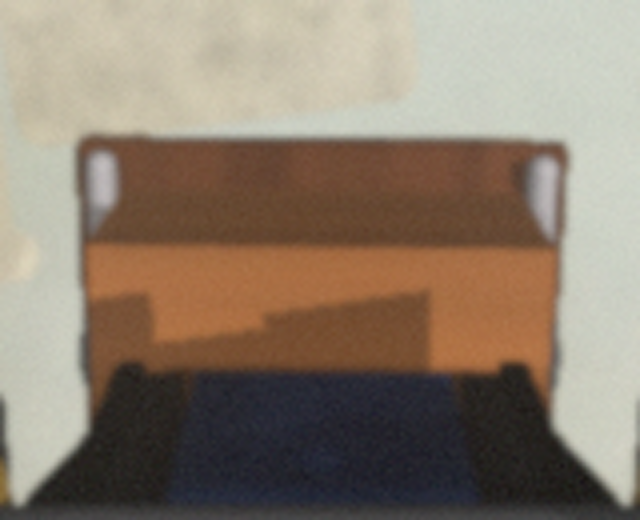

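Call:
drive_tool(
  offset=[
    [0.002, 0, 0],
    [0.004, 0, 0],
    [0.005, 0, 0],
    [0.005, 0, 0],
  ],
  angular=[
    [0, 0, 0],
    [0, 0, 0],
    [0, 0, 0],
    [0, 0, 0],
  ],
)

```text
time_s: 18.18
tool_pos: [0.4999, -0.2369, 0.0543]
tool_rot: [76.9, 89.9, 163.4]
force: [-0.6, 0.0, 0.6]
grip_width: 0.0372
```

Call:
drive_tool(
  offset=[
    [0.001, 0, 0],
    [0.002, 0, 0],
    [0.002, 0, 0],
  ],
  angular=[
    [0, 0, 0],
    [0, 0, 0],
    [0, 0, 0],
  ],
)

```text
time_s: 18.55
tool_pos: [0.5, -0.237, 0.0524]
tool_rot: [77.5, 89.9, 164.0]
force: [-2.3, 0.2, 1.0]
grip_width: 0.0376
```

Call:
drive_tool(
  offset=[
    [0.001, 0, 0],
    [0.0015, 0, 0],
    [0.0015, 0, 0],
  ],
  angular=[
    [0, 0, 0],
    [0, 0, 0],
    [0, 0, 0],
  ],
)

```text
time_s: 18.92
tool_pos: [0.5003, -0.237, 0.0523]
tool_rot: [87.6, 89.9, 174.1]
force: [-5.3, 1.8, 9.9]
grip_width: 0.0371
```

Run:
```python
from h import *
o=telemetry.get_obs();print(o['tool_pos'],o['time_s'],o['force'],o['wrist_torque'])
w=grab('wrist','w14');s=grab('side','s14')
cv2.imwrite('pics/z21.png',cv2.resize(w['pixels'][140:270,240:400,::-1],None,fx=4,fy=4,interpolation=cv2.INTER_CUBIC))
cv2.imwrite('pics/z22.png',cv2.resize(s['pixels'][150:225,325:400,::-1],None,fx=8,fy=8,interpolation=cv2.INTER_CUBIC))
```

```text
[ 0.50029919 -0.23700627  0.05226532] 18.925 [-5.34065547  1.77441445  9.85206825] [ 0.45281647  1.1415845  -0.02021355]
```

View pics/z21.png

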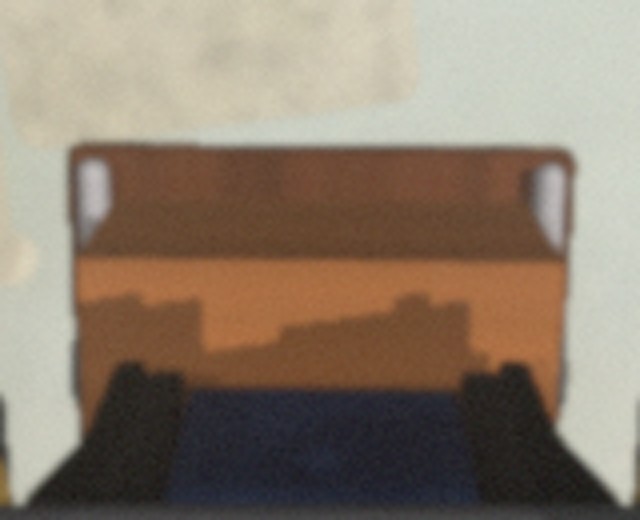

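View pics/z22.png

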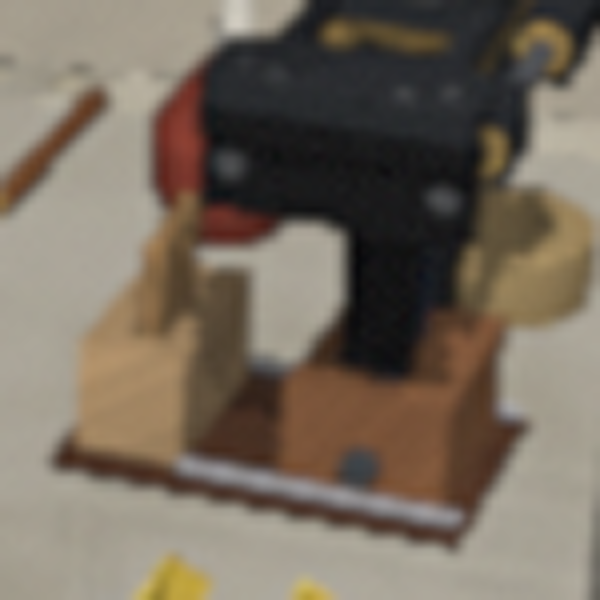

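Call:
drive_tool(
  offset=[
    [0.001, 0, 0],
    [0.0025, 0, 0],
    [0.0025, 0, 0],
    [0.0025, 0, 0],
  ],
  angular=[
    [0, 0, 0],
    [0, 0, 0],
    [0, 0, 0],
    [0, 0, 0],
  ],
)

```text
time_s: 19.52
tool_pos: [0.5006, -0.237, 0.0522]
tool_rot: [109.8, 89.9, -163.7]
force: [-7.3, 2.9, 16.1]
grip_width: 0.0371
```

Call:
drive_tool(
  offset=[
    [0, 0, 0],
    [0, 0, 0],
    [0, 0, 0],
  ],
  angular=[
    [0, 0, 0],
    [0, 0, 0],
    [0, 0, 0],
  ],
)

```text
time_s: 19.9
tool_pos: [0.5005, -0.237, 0.0523]
tool_rot: [104.1, 89.9, -169.4]
force: [-4.6, 1.6, 4.8]
grip_width: 0.0372
```

Call:
drive_tool(
  offset=[
    [0, 0, 0],
    [0, 0, 0],
    [0, 0, 0],
    [0, 0, 0],
    [0, 0, 0],
  ],
  angular=[
    [0, 0, 0],
    [0, 0, 0],
    [0, 0, 0],
    [0, 0, 0],
    [0, 0, 0],
  ],
  fingers=-0.4,
)

```text
time_s: 20.52
tool_pos: [0.5006, -0.237, 0.0523]
tool_rot: [105.1, 89.9, -168.4]
force: [-0.4, -0.0, 0.9]
grip_width: 0.06
```

Call:
drive_tool(
  offset=[
    [-0.005, 0, 0],
    [-0.02, 0, 0],
    [-0.045, 0, 0],
    [-0.07, 0, 0],
    [-0.09, 0, 0],
    [-0.095, 0, 0],
    [-0.095, 0, 0],
  ],
  angular=[
    [0, 0, 0],
    [0, 0, 0],
    [0, 0, 0],
    [0, 0, 0],
    [0, 0, 0],
    [0, 0, 0],
    [0, 0, 0],
  ],
)

```text
time_s: 21.4
tool_pos: [0.5008, -0.237, 0.1477]
tool_rot: [128.5, 89.9, -145.0]
force: [-0.5, -0.7, -0.4]
grip_width: 0.0608
```

Run:
```python
from h import *
o=telemetry.get_obs();print(o['tool_pos'],o['tool_rot'],o['time_s'],o['force'],o['grip_width'])
w=grab('wrist','w15');s=grab('side','s15')
cv2.imwrite('pics/z23.png',cv2.resize(w['pixels'][130:270,240:400,::-1],None,fx=4,fy=4,interpolation=cv2.INTER_CUBIC))
cv2.imwrite('pics/z24.png',cv2.resize(s['pixels'][150:225,325:400,::-1],None,fx=8,fy=8,interpolation=cv2.INTER_CUBIC))
```

```text
[ 0.50084246 -0.23703574  0.14768427] [ 128.53977692   89.91482434 -144.97613675] 21.4 [-0.51903686 -0.66998275 -0.37602727] 0.06075039612879166
```

View pics/z23.png

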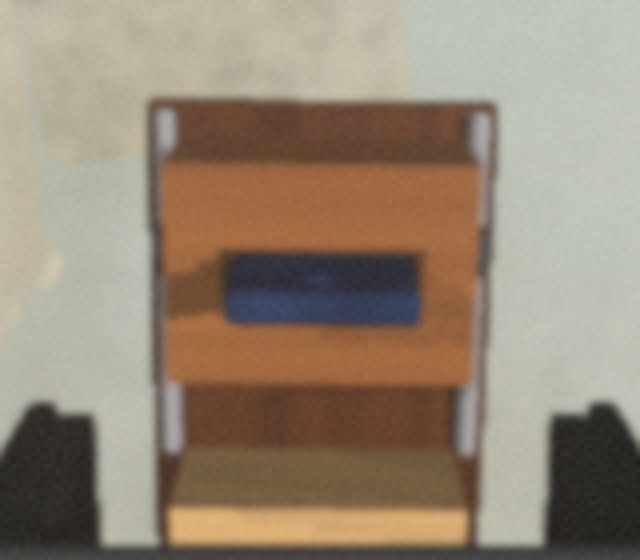

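View pics/z24.png

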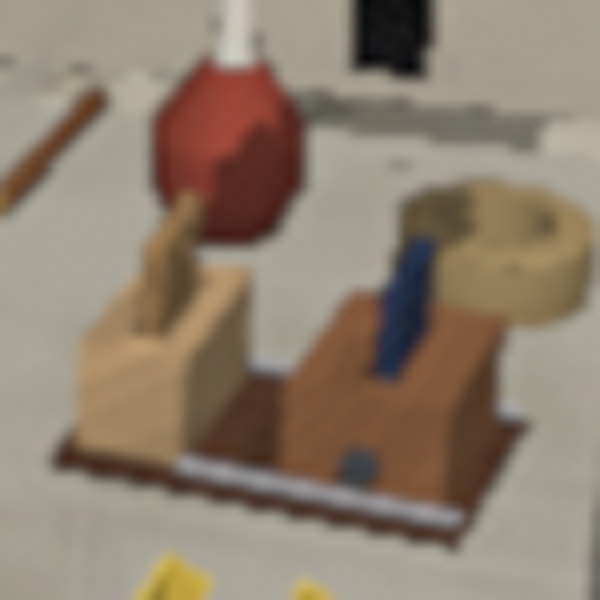

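Call:
drive_tool(
  offset=[
    [0.0, 0, 0],
    [0.015, 0, 0],
    [0.035, 0, 0],
    [0.055, 0, 0],
    [0.065, 0, 0],
    [0.065, 0, 0],
    [0.065, 0, 0],
  ],
  angular=[
    [0, 0, 0],
    [0, 0, 0],
    [0, 0, 0],
    [0, 0, 0],
    [0, 0, 0],
    [0, 0, 0],
    [0, 0, 0],
  ],
  fingers=1,
  squeeze=20,
)

```text
time_s: 22.38
tool_pos: [0.5005, -0.2369, 0.0821]
tool_rot: [99.2, 89.9, -174.4]
force: [-0.7, 0.6, -0.8]
grip_width: 0.0029
```

Call:
drive_tool(
  offset=[
    [0.002, 0, 0],
    [0.004, 0, 0],
    [0.006, 0, 0],
    [0.0065, 0, 0],
  ],
  angular=[
    [0, 0, 0],
    [0, 0, 0],
    [0, 0, 0],
    [0, 0, 0],
  ],
)

```text
time_s: 22.88
tool_pos: [0.5012, -0.2371, 0.0764]
tool_rot: [141.4, 89.9, -132.1]
force: [0.4, 0.4, 5.9]
grip_width: 0.0008
```

Call:
drive_tool(
  offset=[
    [0.001, 0, 0],
    [0.0025, 0, 0],
    [0.0025, 0, 0],
    [0.0025, 0, 0],
  ],
  angular=[
    [0, 0, 0],
    [0, 0, 0],
    [0, 0, 0],
    [0, 0, 0],
  ],
)

```text
time_s: 23.38
tool_pos: [0.5033, -0.2374, 0.0763]
tool_rot: [-121.7, 89.8, -35.2]
force: [0.4, 1.2, 9.8]
grip_width: 0.0002
```

Call:
drive_tool(
  offset=[
    [-0.005, 0, 0],
    [-0.02, 0, 0],
    [-0.045, 0, 0],
    [-0.075, 0, 0],
    [-0.095, 0, 0],
    [-0.1, 0, 0],
    [-0.1, 0, 0],
  ],
  angular=[
    [0, 0, 0],
    [0, 0, 0],
    [0, 0, 0],
    [0, 0, 0],
    [0, 0, 0],
    [0, 0, 0],
    [0, 0, 0],
  ],
)

```text
time_s: 24.25
tool_pos: [0.5027, -0.2372, 0.1762]
tool_rot: [-123.4, 89.8, -36.9]
force: [-0.2, 0.2, -0.1]
grip_width: 0.0004
```

Run:
```python
from h import *
o=telemetry.get_obs();print(o['tool_pos'],o['tool_rot'],o['time_s'],o['force'],o['grip_width'])
w=grab('wrist','w16');s=grab('side','s16');t=grab('top','t16')
a=load('side0')['pixels']
cv2.imwrite('pics/z25.png',np.vstack([np.hstack([cv2.resize(i[140:300,240:410,::-1],(400,376),interpolation=cv2.INTER_CUBIC) for i in(a,s['pixels'])]),cv2.resize(t['pixels'][130:270,140:460,::-1],(480,210)).__class__(0) if 0 else cv2.copyMakeBorder(cv2.resize(t['pixels'][170:260,200:450,::-1],(600,216),interpolation=cv2.INTER_CUBIC),0,0,0,200,0)]))
# top height of tile by wrist: end face
p=w['pixels'].astype(int);m=((p[...,2]-p[...,0]>30)).astype(np.uint8);m[:150]=0;m[230:]=0;m[:,:280]=0;m[:,:][:,360:]=0
cs,_=cv2.findContours(m,0,1);c=max(cs,key=cv2.contourArea);print(cv2.boundingRect(c))
print(proj(w,np.array([.501,-.237,.068])).round(1))
```

```text
[ 0.50273495 -0.23717864  0.17623083] [-123.42735573   89.76531172  -36.92794445] 24.25 [-0.18285495  0.19307923 -0.11527269] 0.000434350571625693
(300, 191, 30, 6)
[319.4 195.4]
```

View pics/z25.png

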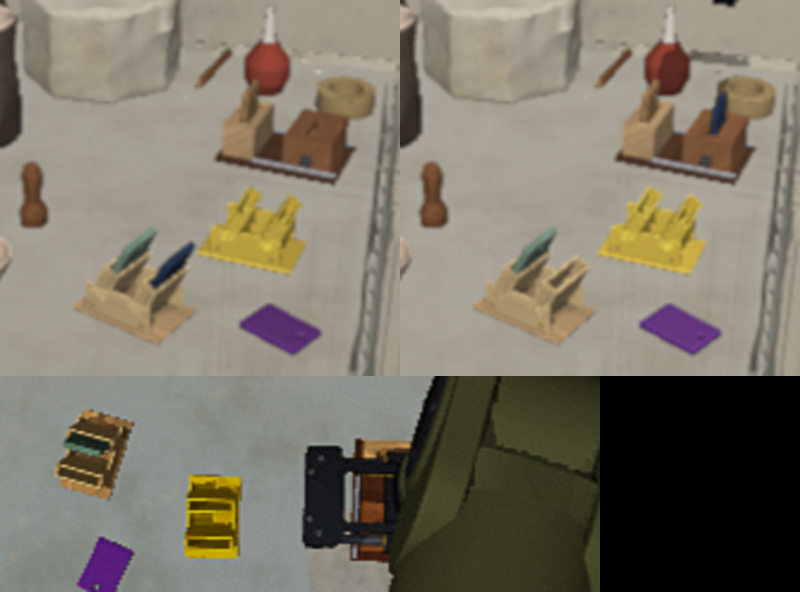

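View pics/w16.png

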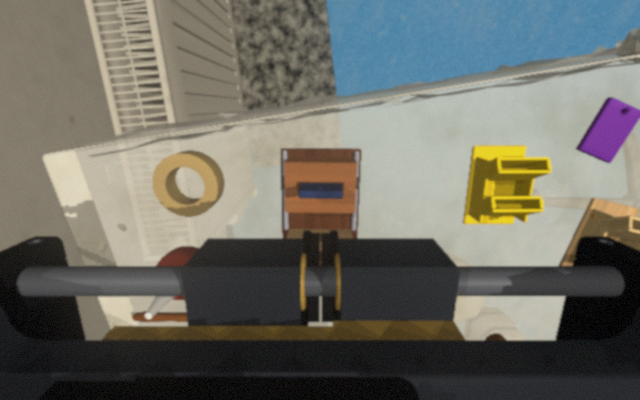

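The blue tile stands upright in the carriage slot, and everything else sits where it did at the start. The gripper is clear, so I'm handing in.

```bash
python3 -c "
from cell import sign_off
print(sign_off())"
```

```text
the job is handed in; nothing more can be done
None
```

The blue tile is out of the stand and pushed fully home in the carriage slot, upright and end first. I handed the job in at about 24 s of the 54 s allowed; no verdict was reported.

**What I did**
- **Draw:** I gripped the blue tile across its width with the tool tilted along the slot, and pulled it straight out along the slot axis.
- **Insert:** The empty slot measured about (0.501, -0.2365) m. I lowered the tile in upright and pushed until it stopped solid, at about 16 N.
- **Press check:** I released the tile and pressed on its top with closed fingers. They met it at 68 mm, the home height (28 mm above the 40 mm carriage top), and it did not sink under 10 N.

**Last checks**
- **Stand and green tile:** in the side view the stand sits where it was at the start, and the green tile is still in it.
- **Other objects:** in the last views the ochre tile, tape, stamp, slip trailer, yellow stand and purple tile are unmoved. The gripper was clear when I handed in.

**What went wrong or disagreed**
- **Wrong-way move:** I mistyped a sign once, so the arm carried the tile the wrong way, to about (0.68, 0.35) m. Side and top views afterwards showed nothing had moved.
- **Wrist turn:** before gripping, I gave the gripper a half turn because the last joint was nearing its limit.
- **Small differences:** the tile bottomed out about 2 mm lower than I had predicted from the camera. The closed fingers also slid about 2 mm across its top during the press check.

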